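Tilt the specimen tray and hold the mounts in the lip corner

TASK

Five small resin specimens lie scattered in the white tray beside the microscope. Take the tray by its rim and tip it towards its cut-off corner with the pouring lip until all five have slid together into that corner, without touching the specimens or spilling any, and without disturbing the other things on the bench. I will pick them out of the corner with tweezers, so finish while still holding the tray tilted and still: do not put it down or let go.

Things in the scene. Friction and masses are not known exactly. Their poses are not given: they have to be found in the camera images.
- tray: loose smooth white plastic specimen tray, 0.22 to 0.36 kg, flat on the bench. Origin under the centre of its floor, z up. Cavity 200 mm along x (-100 to 100) and 160 mm along y (-80 to 80); floor 4 mm thick, walls 4 mm thick, 50 mm tall in all, with a thick rim round the top. Its corner at (-x, -y) is cut off at 45 degrees, 40 mm off each side, and has a flared pouring lip instead of the rim
- tray_lip (a point): middle of the cut-off lip corner, on the tray floor at the foot of the 4 mm wall's inner face: (-80, -60, 4) mm in the tray's frame; body axes. The cut is 57 mm long, its wall 38 mm tall; its straight foot is a steady pivot on the bench when the tray is tipped about it
- tray_rim (a point): a point on top of the long rim at +y, straight across the tray from the lip at right angles to the cut: (66, 86, 50) mm in the tray's frame. The rim is 12 mm wide (here y from 80 to 92) and 14 mm tall (z from 36 to 50) on all sides, flush with the inner wall face, free on the outside, and can be pinched across its width from above
- tray_far_corner (a point): top of the rim at the corner diagonally across from the lip: (112, 92, 50) mm in the tray's frame
- mount1: loose resin-embedded specimen: amber cylinder 25 mm in diameter, 15 mm tall, 14 g, lying flat on the tray floor with its polished face (a thin sample strip in it) up; origin at the centre of its underside. Specimens begin to slide at a slope of 8 to 13 degrees and need about 30 to slide on along the walls
- mount2: loose resin-embedded specimen: amber cylinder 25 mm in diameter, 15 mm tall, 14 g, lying flat on the tray floor with its polished face (a thin sample strip in it) up; origin at the centre of its underside. Specimens begin to slide at a slope of 8 to 13 degrees and need about 30 to slide on along the walls
- mount3: loose resin-embedded specimen: amber cylinder 25 mm in diameter, 15 mm tall, 14 g, lying flat on the tray floor with its polished face (a thin sample strip in it) up; origin at the centre of its underside. Specimens begin to slide at a slope of 8 to 13 degrees and need about 30 to slide on along the walls
- mount4: loose resin-embedded specimen: amber cylinder 25 mm in diameter, 15 mm tall, 14 g, lying flat on the tray floor with its polished face (a thin sample strip in it) up; origin at the centre of its underside. Specimens begin to slide at a slope of 8 to 13 degrees and need about 30 to slide on along the walls
- mount5: loose resin-embedded specimen: amber cylinder 25 mm in diameter, 15 mm tall, 14 g, lying flat on the tray floor with its polished face (a thin sample strip in it) up; origin at the centre of its underside. Specimens begin to slide at a slope of 8 to 13 degrees and need about 30 to slide on along the walls
- jar: bystander: white plastic jar with screw cap, 52 mm in diameter, 82 mm tall, 27 to 47 mm from the rim of the tray's long side at -y; origin at its foot
- dish: bystander: shallow glass dish, 60 mm in diameter, 14 mm tall, beside the tray's short side at +x; origin at its foot
- tweezers: bystander: steel tweezers, 130 mm long, 5 mm thick, lying beside the tray's short side at -x; origin at the middle, x along them
- dropper_bottle: bystander: small round glass bottle with a rubber dropper bulb, 46 mm in diameter, 124 mm tall; origin at its foot
- press: bystander: black hand levelling press with a sprung steel plunger, 143 x 90 mm, 193 mm tall, 1.3 kg; origin under the middle of its foot
- slide_box: bystander: flat black slide box, 100 x 85 x 30 mm; origin at the centre of its underside
- mouse: bystander: black computer mouse, 105 x 60 mm, 30 mm tall; origin at the centre of its underside
- handset: bystander: grey remote control, 50 x 150 x 18 mm, beyond the tray; origin at the centre of its underside

How it is judged:
By the outcome, as a careful person would: the job done as asked, in the order asked, and still so for the second after the job is handed in, while the arm keeps its last pose, push and grip.
It also fails if it takes over 38 s, if anything falls off the work surface, if the arm or the gripper's body presses on something with over 40 N, if the wrist force passes 120 N, or if a joint passes its speed limit or range.

ROBOT

A 6-joint arm with a two-finger parallel gripper is mounted at the origin on the work surface. World frame = base frame: x ahead of the robot, y to its left, z up, the work surface at z = 0. Lengths are in m, angles in rad, forces in N, time in s.
With the tool pointing down it reaches from about 0.275 to 0.85 m from the base axis. Payload 19 kg.
Tool frame: the origin (TCP) lies on the centre line of the jaws, within the pads' length; the fingertips stand 17 mm ahead of it and the grasp point (between the pads) lies 2 mm behind it; x points along the fingers, y is the direction in which the jaws open and shut, and the axes are right-handed (so a half turn about x gives the same grasp; the last joint's range is limited). The gripper opens to 85 mm and grips with 20 to 120 N. Pads are 22 mm wide; open, the fingers measure 114 mm over their backs; the gripper's body (76 mm by 85 mm) begins 54 mm behind the grasp point. The pads swing forward as they close: fully open they stand 13 mm farther back than shut.
Start: joints at [-1.239, 0.15, 1.437, -0, 1.554, -0.134], TCP at [0.258, -0.514, 0.248] pointing down, gripper open.
Joint ranges: [-2.8, 2.8], [-0.68, 2.1], [0.12, 2.68], [-1.39, 4.53], [0.16, 2.79], [-2.81, 2.81]. Speed limits (rad/s): [1.89, 1.89, 2.22, 3.01, 3.01, 3.01].

INTERFACE

Orientations are given as a rotation vector (axis times angle).
In Python, from cell import * gives the robot as it stands.
- The arm moves only by the shell command python3 -m creep 'ROWS' [OPENING] [FORCE]. ROWS is JSON, a list of rows, each a list of 4 numbers: the shift along the world's x, y, z scaled (see below), then the turn about the world's z scaled (see below). A call has 1 to 12 rows; each row is the pose to reach, as a shift and turn from the pose commanded when the call began; what a row does not reach only later rows make up. The controller multiplies each number of a shift by 150 mm and each number of a turn by 90 degrees. A row lasts 1/12 s, in which the tool goes at most 41.7 mm and 7.16 degrees, less where a joint would pass 70% of its speed; a pose out of reach is approached as far as the arm can. A call with a number of a shift or a turn outside -1 to 1 is refused whole. A call with a gripper value outside its range is refused whole. OPENING is the opening, from 0 (shut) to 1 (fully open), set as the call begins (- or left out, the last holds). The fingers move at their own pace and stop on an object; FORCE is the grip in N (left out, the last holds). Time passes only in rows, so rows that repeat a pose let the fingers close. It gives the time, the measured TCP pose, the force and the opening at its end, in the units of the state.
- sense(): the state, without advancing time (a new reading comes with each control period).
- camera(name): name is "side" or "top" or "wrist"; returns a dict with "img" (400x640x3 uint8, red, green, blue), "fx", "fy", "cx", "cy" (pixels), "R" (3x3) and "t" (3): a world point X has camera coordinates R X + t. Camera axes: x right, y down, z forward; pixel columns grow to the right and rows downward; lengths in m; the calibration is good to about 2 mm. A picture is of the moment at which its call begins. There is no depth.
- job_done(): hands the job in, once; it reports no verdict.
The state is a dict: "time": time; "joints": joint angles; "qd": joint speeds; "tau": joint torques, N m; "ee_pos": TCP position; "ee_rot": TCP orientation; "contact_force": force on the tool from outside, world axes, zero at the start; "torque": the same for the moment, N m; "finger_gap": opening from 0.0 (shut) to 1.0 (fully open).
Only numpy, scipy, OpenCV 4.12 (cv2) and the standard library are available. Lean on these libraries where they do the work, as an engineer would, in place of code of your own. Each camera call takes 0.05 s, during which the arm holds its last target.

## Working session

There is one attempt and no reset: what is moved stays moved. The work goes in short steps, Python scripts to look and compute and a shell command to move; the robot and the scene stay as the last step left them, time stands still between calls to the robot, and variables do not carry over. Pictures are saved under pics/ and viewed, and the job is handed in when it is done.

```bash
ls; mkdir -p pics; python3 - <<'E'
from cell import *
import cv2
for n in ("top","side","wrist"):
    c=camera(n); cv2.imwrite(f"pics/{n}0.png",c["img"][:,:,::-1]); print(n,c["fx"],c["fy"],c["cx"],c["cy"],c["R"],c["t"])
s=sense();print(s["time"],s["ee_pos"],s["ee_rot"],s["finger_gap"],s["contact_force"])
E
```

```text
pics
top 436.18321104938536 436.18321104938536 321.7534285141616 198.12401678325188 [[-0.02466251 -0.99953183  0.01810735]
 [-0.98130843  0.02074695 -0.19131998]
 [ 0.19085473 -0.02248733 -0.98136068]] [-0.00805842  0.5716478   1.13731734]
side 369.125554751056 369.125554751056 323.68409675919355 197.4001321867071 [[-0.97621729 -0.21668046  0.00702778]
 [-0.1575943   0.68700744 -0.70935521]
 [ 0.14887527 -0.69359235 -0.70481615]] [0.54686119 0.12835569 1.13253492]
wrist 292.9276291700189 292.9276291700189 317.09906176525277 197.62621896721063 [[ 4.48330514e-01 -8.93867654e-01 -6.05585238e-04]
 [-8.46412861e-01 -4.24746584e-01  3.21209602e-01]
 [-2.87376094e-01 -1.43495491e-01 -9.47007933e-01]] [-0.57519254 -0.04060524  0.3824864 ]
0.15 [ 0.25817533 -0.51358557  0.24782445] [ 1.96245477  0.46649425 -1.96266535] 0.9974518990584449 [ 0.0413033  -0.49487783 -0.11905221]
```

View pics/top0.png

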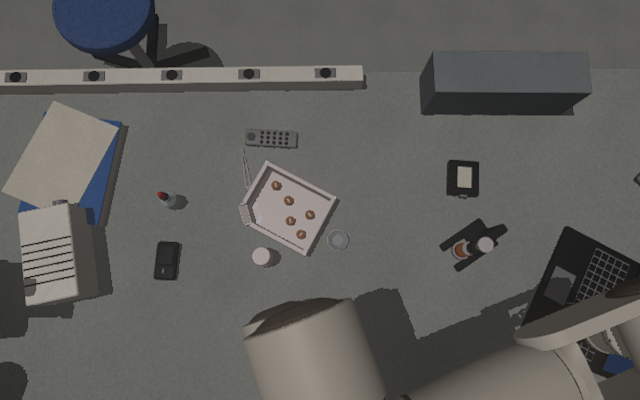

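View pics/side0.png

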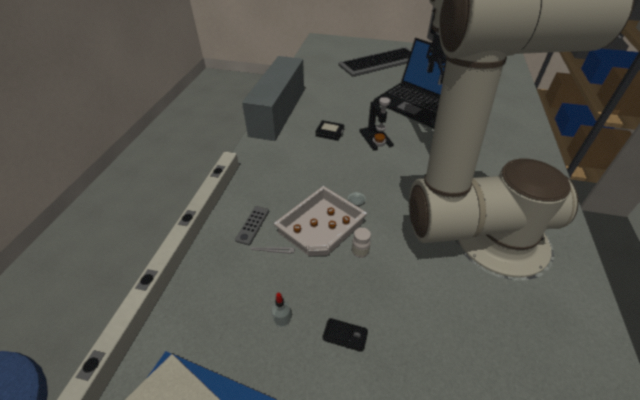

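View pics/wrist0.png

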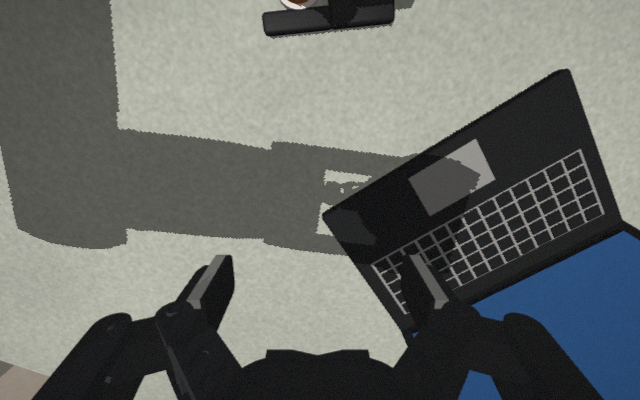

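```bash
cat > h.py <<'E'
from cell import *
import numpy as np, cv2
from scipy.spatial.transform import Rotation as Ro
def ray(c,u,v):
    d=np.linalg.inv(c["R"])@np.array([(u-c["cx"])/c["fx"],(v-c["cy"])/c["fy"],1]); o=-c["R"].T@c["t"]; return o,d
def atz(c,u,v,z):
    o,d=ray(c,u,v); return o+d*(z-o[2])/d[2]
def proj(c,X):
    p=c["R"]@np.asarray(X)+c["t"]; return np.array([c["fx"]*p[0]/p[2]+c["cx"],c["fy"]*p[1]/p[2]+c["cy"]])
def crop(img,x0,y0,w,h,k,name,grid=20):
    im=cv2.resize(img[y0:y0+h,x0:x0+w,::-1],None,fx=k,fy=k,interpolation=cv2.INTER_CUBIC)
    for x in range(-(-x0//grid)*grid,x0+w,grid):
        cv2.line(im,((x-x0)*k,0),((x-x0)*k,6),(0,255,255),1); cv2.putText(im,str(x),((x-x0)*k,16),0,.4,(0,255,255))
    for y in range(-(-y0//grid)*grid,y0+h,grid):
        cv2.line(im,(0,(y-y0)*k),(6,(y-y0)*k),(0,255,255),1); cv2.putText(im,str(y),(8,(y-y0)*k+4),0,.4,(0,255,255))
    cv2.imwrite("pics/"+name,im)
E
python3 - <<'E'
from h import *
t=cv2.imread("pics/top0.png")[:,:,::-1]; crop(t,225,120,140,160,5 if 0 else 3,"topc.png")
crop(t,228,150,130,118,5,"topc.png")
s=cv2.imread("pics/side0.png")[:,:,::-1]; crop(s,230,170,150,100,5,"sidec.png")
E
```

```text
(no output)
```

View pics/topc.png

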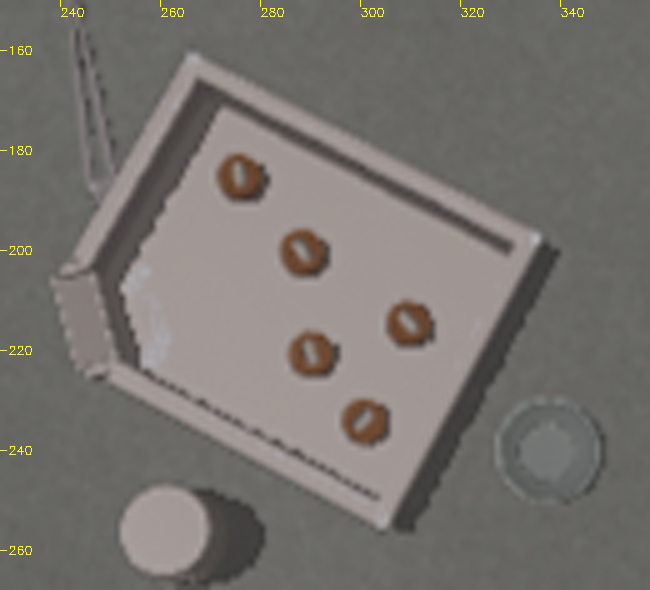

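View pics/sidec.png

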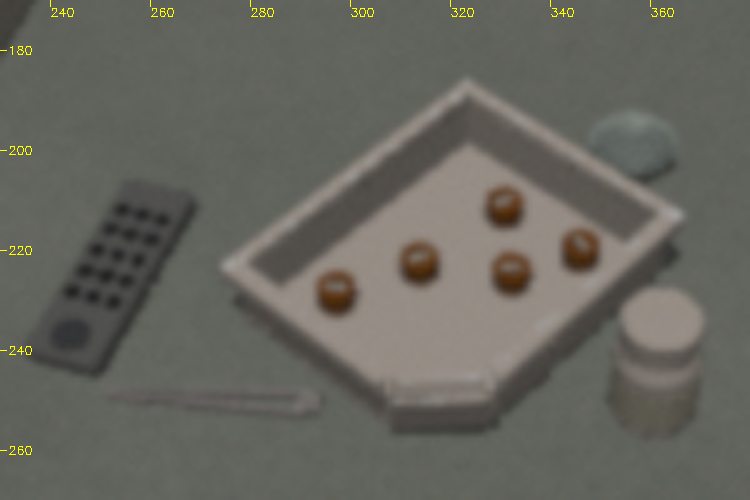

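```bash
python3 - <<'E'
from h import *
from scipy.optimize import least_squares
ct,cs=camera("top"),camera("side")
M=np.array([[-.112,.092,.05],[.112,.092,.05],[.112,-.092,.05]])
ot=[(264.5,160.8),(334.5,197.3),(303,255)]; os_=[(275.5,223),(323,186.3),(364.5,212.5)]
print([atz(ct,*p,.05) for p in ot]); print([atz(cs,*p,.05) for p in os_])
def P(q,M): return (Ro.from_euler('z',q[2]).as_matrix()@np.atleast_2d(M).T).T+[q[0],q[1],0]
for nm,sel in (("top",[(ct,ot)]),("side",[(cs,os_)]),("both",[(ct,ot),(cs,os_)])):
    f=lambda q:np.concatenate([proj(c,X)-p for c,o in sel for X,p in zip(P(q,M),o)])
    r=least_squares(f,[.6,.05,-1.9]); print(nm,r.x,np.degrees(r.x[2]),r.fun.round(1))
q=r.x
for n,p in (("lip",(-.08,-.06,.004)),("rim",(.066,.086,.05)),("far",(.112,.092,.05))): print(n,P(q,p))
for nm,c,pts in (("top",ct,[(276,184),(288.5,200),(309.5,214),(290.5,220.5),(301,233.5)]),):
    for u in pts:
        w=atz(c,*u,.019); l=Ro.from_euler('z',-q[2]).apply(w-[q[0],q[1],0]); print(w,l)
print("jar",atz(ct,261,256,.082),"dish",atz(ct,338,239,.014),"tweez",atz(ct,243,147,.003),atz(ct,249,188,.003))
s=sense();Rm=Ro.from_rotvec(s["ee_rot"]).as_matrix();print(Rm.round(3))
print("rim dir angle",np.degrees(q[2]),"jaw y ang",np.degrees(np.arctan2(Rm[1,1],Rm[0,1])))
print("handset",atz(ct,271,138,.018))
E
```

```text
[array([0.68162818, 0.135619  , 0.05      ]), array([ 0.5739046 , -0.05637316,  0.05      ]), array([0.41836327, 0.0327343 , 0.05      ])]
[array([0.67915399, 0.13230051, 0.05      ]), array([ 0.57545036, -0.05670443,  0.05      ]), array([0.42477675, 0.03009384, 0.05      ])]
top [ 0.54978733  0.08492814 -2.08378059] -119.39183295508637 [-0.6 -1.1  0.5 -0.4  0.1  1.4]
side [ 0.5509769   0.08133897 -2.07219311] -118.72791963990477 [-2.3  0.4 -0.4 -1.   2.8 -0.2]
both [ 0.55027133  0.0839328  -2.0803034 ] -119.19260502445151 [-0.4 -1.2  0.8 -0.8  0.7  1.1 -2.4  0.8 -0.  -0.4  3.   0.7]
lip [[0.53691199 0.18303642 0.004     ]]
rim [[ 0.59315674 -0.01563046  0.05      ]]
far [[ 0.57595829 -0.05871425  0.05      ]]
[0.6218352  0.10654015 0.019     ] [-0.05464094  0.05144752  0.019     ]
[0.57497035 0.07166655 0.019     ] [-0.00133862  0.0275447   0.019     ]
[0.53385506 0.01340568 0.019     ] [0.06957611 0.02006823 0.019     ]
[0.51668484 0.0666875  0.019     ] [ 0.03143659 -0.02090916  0.019     ]
[0.4796836  0.03801441 0.019     ] [ 0.07451502 -0.03922548  0.019     ]
jar [0.41631561 0.14105209 0.082     ] dish [ 0.46257579 -0.06443575  0.014     ] tweez [0.73801713 0.20330817 0.003     ] [0.6153733  0.18500999 0.003     ]
[[-0.     0.449 -0.893]
 [ 0.001 -0.893 -0.449]
 [-1.    -0.001 -0.   ]]
rim dir angle -119.19260502445151 jaw y ang -63.31173055373043
handset [0.75880936 0.12042651 0.018     ]
```

```bash
python3 -m creep '[[0.03,0.05,0.1,0.03],[0.12,0.18,0.3,0.08],[0.24,0.36,0.4,0.13],[0.36,0.54,0.4,0.18],[0.48,0.72,0.4,0.22],[0.56,0.83,0.4,0.25]]' 0.4 20; python3 -m creep '[[0.16,0.24,0,0.05],[0.32,0.48,0,0.09],[0.48,0.72,0,0.13],[0.56,0.83,0,0.13]]'
```

```text
time: 0.75
ee_pos: [0.3433, -0.387, 0.3087]
ee_rot: [1.709, 0.786, -1.708]
contact_force: [-0.4, 0.8, 0.2]
finger_gap: 0.395
time: 1.08
ee_pos: [0.4275, -0.2617, 0.3085]
ee_rot: [1.57, 0.928, -1.568]
contact_force: [-0.3, -0.3, -0.5]
finger_gap: 0.399
```

```bash
python3 -m creep '[[0.16,0.24,0],[0.32,0.48,0],[0.48,0.72,0],[0.56,0.83,0]]' || true
```

```text
invalid input at $[0]: expected 4 numbers
```

```bash
python3 -m creep '[[0.1,0.15,0,0],[0.26,0.4,0,0],[0.42,0.64,0,0],[0.55,0.82,-0.05,0],[0.56,0.83,-0.2,0]]'; python3 -m creep '[[0.15,0.23,-0.2,0],[0.3,0.46,-0.4,0],[0.42,0.65,-0.6,0],[0.54,0.81,-0.7,0],[0.54,0.81,-0.7,0],[0.54,0.81,-0.7,0]]'
python3 - <<'E'
from h import *
c=camera("wrist");crop(c["img"],0,0,640,400,1,"w1.png",40)
s=sense();Rm=Ro.from_rotvec(s["ee_rot"]).as_matrix();print(s["time"],s["ee_pos"],"jaw",np.degrees(np.arctan2(Rm[1,1],Rm[0,1])))
q=(0.55027,0.08393,-2.0803)
R=Ro.from_euler('z',q[2])
for p in ((-.112,.092,.05),(.112,.092,.05),(.112,-.092,.05),(.066,.086,.05),(.1,.08,.05)): print(p,proj(c,R.apply(p)+[q[0],q[1],0]).round())
E
```

```text
time: 1.5
ee_pos: [0.5133, -0.1359, 0.2804]
ee_rot: [1.573, 0.924, -1.566]
contact_force: [1.1, -0.8, 0.5]
finger_gap: 0.401
time: 2.0
ee_pos: [0.5914, -0.0163, 0.1704]
ee_rot: [1.569, 0.929, -1.574]
contact_force: [0.1, 0.2, -0.2]
finger_gap: 0.4
2.05 [ 0.59118254 -0.0177145   0.17207367] jaw -28.999710965091133
(-0.112, 0.092, 0.05) [327. -48.]
(0.112, 0.092, 0.05) [324. 242.]
(0.112, -0.092, 0.05) [129. 241.]
(0.066, 0.086, 0.05) [318. 195.]
(0.1, 0.08, 0.05) [311. 230.]
```

View pics/w1.png

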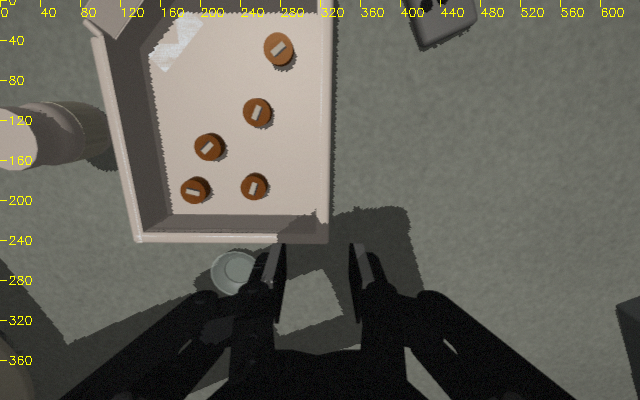

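```bash
python3 - <<'E'
from h import *
c=camera("wrist");crop(c["img"],270,90,100,160,4,"w2.png",10)
for p in ((333,0),(328,242),(135,241)): print(atz(c,*p,.05))
s=sense();print(proj(c,s["ee_pos"]),proj(c,s["ee_pos"]-[0,0,.12]))
E
```

```text
[0.67548469 0.10841752 0.05      ]
[ 0.57874411 -0.06309997  0.05      ]
[0.41928066 0.02643537 0.05      ]
[315.78588207 276.10131983] [316.65911819 198.24672966]
```

View pics/w2.png

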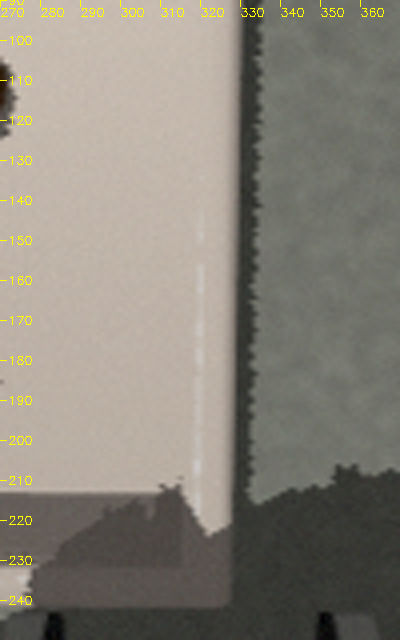

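```bash
python3 -m creep '[[0.02,-0.01,-0.2,0],[0.025,-0.015,-0.4,0],[0.025,-0.015,-0.58,0],[0.025,-0.015,-0.65,0],[0.025,-0.015,-0.65,0]]'
python3 - <<'E'
from h import *
c=camera("wrist");crop(c["img"],200,130,240,160,3,"w3.png",20)
c=camera("side");crop(c["img"],250,110,150,150,5 if 0 else 4,"s3.png",20)
s=sense();print(s["time"],s["ee_pos"],s["contact_force"])
E
```

```text
time: 2.52
ee_pos: [0.5939, -0.0218, 0.0745]
ee_rot: [1.572, 0.925, -1.576]
contact_force: [-0.1, 0.4, 0.7]
finger_gap: 0.398
2.6167 [ 0.59550129 -0.02165343  0.0775282 ] [ 0.16894894 -1.29097686  0.25652027]
```

View pics/w3.png

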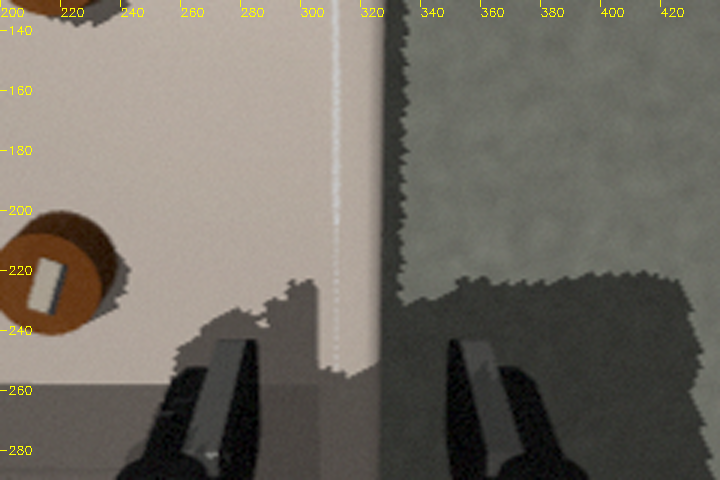

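View pics/s3.png

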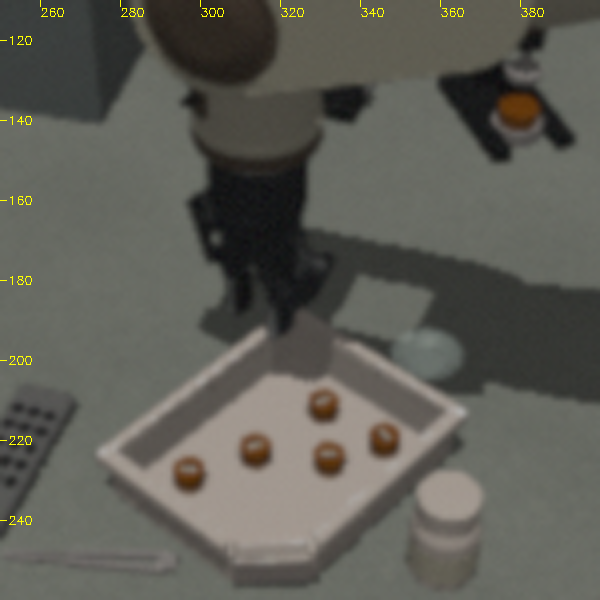

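```bash
python3 -m creep '[[0,0,-0.08,0],[0,0,-0.16,0],[0,0,-0.22,0],[0,0,-0.24,0],[0,0,-0.24,0]]'; python3 -m creep '[[0,0,0,0],[0,0,0,0],[0,0,0,0],[0,0,0,0],[0,0,0,0],[0,0,0,0],[0,0,0,0]]' 0 20
python3 - <<'E'
from h import *
c=camera("wrist");crop(c["img"],200,130,240,160,3,"w4.png",20)
s=sense();print(s["time"],s["ee_pos"],s["contact_force"],s["finger_gap"])
E
```

```text
time: 3.03
ee_pos: [0.5945, -0.0209, 0.0387]
ee_rot: [1.572, 0.926, -1.574]
contact_force: [-0.2, 0.5, 0.3]
finger_gap: 0.4
time: 3.62
ee_pos: [0.5952, -0.021, 0.0402]
ee_rot: [1.573, 0.924, -1.572]
contact_force: [-0.2, 0.9, 6.4]
finger_gap: 0.135
3.6667 [ 0.59518887 -0.02097906  0.0401716 ] [0.08114473 0.55476205 5.28460791] 0.13302134587829623
```

View pics/w4.png

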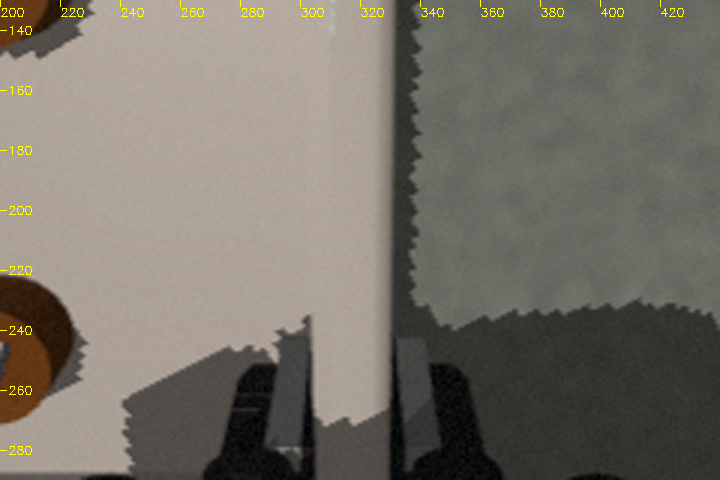

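```bash
python3 -m creep '[[0.003,-0.002,0,0],[0.012,-0.007,0,0],[0.027,-0.015,0,0],[0.045,-0.025,0,0],[0.065,-0.036,0,0],[0.085,-0.048,0,0],[0.105,-0.059,0,0],[0.125,-0.07,0,0],[0.145,-0.081,0,0],[0.16,-0.09,0,0],[0.17,-0.096,0,0],[0.175,-0.098,0,0]]'
python3 - <<'E'
from h import *
c=camera("top");crop(c["img"],228,120,130,145,4,"t5.png",20)
s=sense();print(s["time"],s["ee_pos"],s["contact_force"],s["finger_gap"])
E
```

```text
time: 4.67
ee_pos: [0.6214, -0.0356, 0.0402]
ee_rot: [1.573, 0.925, -1.573]
contact_force: [-3.7, 1.6, 8.7]
finger_gap: 0.133
4.7167 [ 0.62140509 -0.03564355  0.04019561] [-1.33655085  0.62118491  7.63827263] 0.13676837819194518
```

View pics/t5.png

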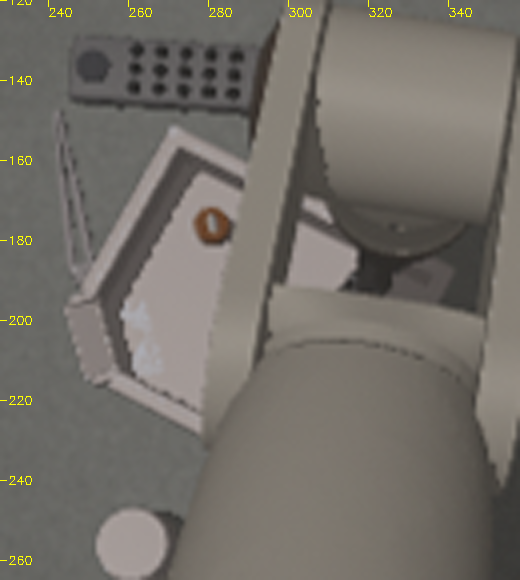

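```bash
python3 -m creep '[[-0.001,0.003,0.012,0],[-0.003,0.009,0.036,0],[-0.004,0.015,0.062,0],[-0.006,0.021,0.088,0],[-0.008,0.028,0.114,0],[-0.01,0.034,0.138,-0.001],[-0.012,0.041,0.16,-0.002],[-0.014,0.049,0.184,-0.003],[-0.016,0.057,0.206,-0.004],[-0.018,0.063,0.224,-0.005],[-0.019,0.067,0.236,-0.005],[-0.019,0.069,0.239,-0.005]]'
python3 - <<'E'
from h import *
c=camera("side");crop(c["img"],240,110,160,150,5 if 0 else 4,"s6.png",20)
c=camera("wrist");crop(c["img"],0,0,640,400,1,"w6.png",40)
s=sense();print(s["time"],s["ee_pos"],s["contact_force"],s["torque"],s["finger_gap"])
E
```

```text
time: 5.72
ee_pos: [0.6184, -0.0252, 0.076]
ee_rot: [1.578, 0.919, -1.578]
contact_force: [-0.4, -0.1, -3.0]
finger_gap: 0.132
5.8167 [ 0.61837414 -0.02528046  0.07563817] [ 0.29152613 -0.62830342 -3.22224731] [-0.36404069 -0.18433515 -0.01395512] 0.13435526624634456
```

View pics/s6.png

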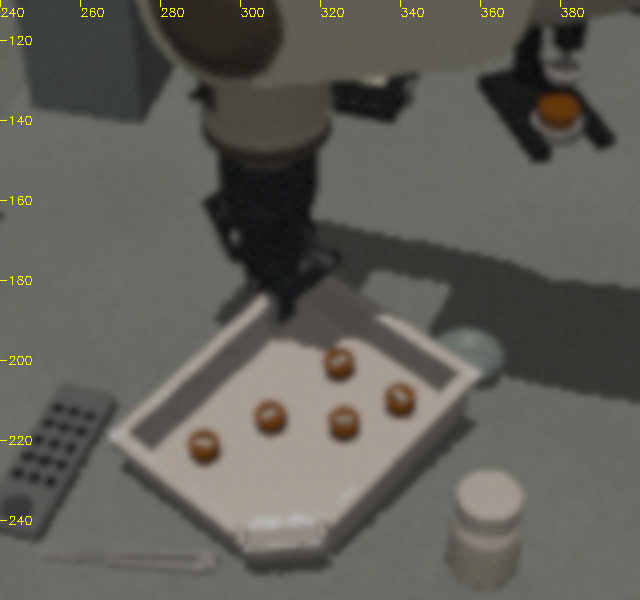

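View pics/w6.png

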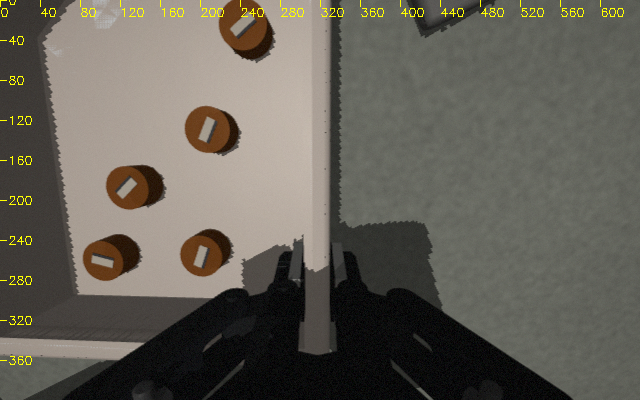

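```bash
cat >> h.py <<'E'
from scipy.optimize import least_squares
R0=Ro.from_euler('z',-2.0803)
PT=dict(A=(-.112,.092,.05),B=(.112,.092,.05),C=(.112,-.092,.05),F1=(-.104,-.0416,0),F2=(-.0616,-.084,0))
def fit(obs,grip=None,g=(.066,.086,.043),w=1.5):
    # obs: list (cam,name or xyz,(u,v)); pose = R0*exp(r) (r in tray frame), t
    def f(q):
        R=R0*Ro.from_rotvec(q[3:]); o=[]
        for c,n,p in obs:
            X=R.apply(PT[n] if isinstance(n,str) else n)+q[:3]; o+=list(proj(c,X)-p)
        if grip is not None: o+=list((R.apply(g)+q[:3]-grip)/.003*w)
        return o
    r=least_squares(f,np.r_[.57,.07,.02,0,0,0]); q=r.x; R=R0*Ro.from_rotvec(q[3:])
    n=R.apply([0,0,1]); zb=R0.inv().apply(n)
    print("t",q[:3].round(3),"rotvec tray deg",np.degrees(q[3:]).round(1),"slope",np.degrees(np.arccos(n[2])).round(1),"downhill in tray frame",np.degrees(np.arctan2(zb[1],zb[0])).round(),"res",np.round(r.fun,1))
    print({k:(R.apply(v)+q[:3]).round(3).tolist() for k,v in PT.items()})
    return q
E
python3 - <<'E'
from h import *
c=camera("side");s=sense()
fit([(c,"A",(267.5,219)),(c,"C",(360,203.5)),(c,"F1",(302.5,251)),(c,"F2",(321,250))],s["ee_pos"]+[0,0,.002])
E
```

```text
t [0.575 0.061 0.013] rotvec tray deg [  5.7 -12.2  -0.3] slope 13.5 downhill in tray frame -155.0 res [-1.   0.7  0.5  0.5 -0.5 -0.2  0.8 -0.8 -0.1 -0.2  0. ]
{'A': [0.711, 0.124, 0.047], 'B': [0.601, -0.066, 0.095], 'C': [0.441, 0.023, 0.076], 'F1': [0.59, 0.169, -0.013], 'F2': [0.532, 0.154, -0.008]}
```

```bash
python3 -m creep '[[-0.001,0.004,0.01,0],[-0.003,0.01,0.028,-0.001],[-0.006,0.02,0.05,-0.003],[-0.009,0.03,0.072,-0.004],[-0.011,0.039,0.094,-0.005],[-0.014,0.049,0.115,-0.006],[-0.018,0.062,0.138,-0.008],[-0.021,0.073,0.16,-0.01],[-0.025,0.086,0.185,-0.012],[-0.028,0.097,0.207,-0.014],[-0.03,0.104,0.219,-0.015],[-0.031,0.107,0.224,-0.015]]'
python3 - <<'E'
from h import *
c=camera("side");crop(c["img"],240,110,160,150,5 if 0 else 4,"s7.png",20)
c=camera("wrist");crop(c["img"],0,0,640,400,1,"w7.png",40)
s=sense();print(s["time"],s["ee_pos"],s["contact_force"],R0.inv().apply(s["torque"]),s["finger_gap"])
E
```

```text
time: 6.87
ee_pos: [0.6138, -0.0091, 0.1097]
ee_rot: [1.595, 0.904, -1.594]
contact_force: [-0.7, 0.6, -3.9]
finger_gap: 0.133
6.9667 [ 0.61373651 -0.00922093  0.10933659] [ 0.78143472 -0.31195643 -3.31056377] [ 0.21621664 -0.12978602 -0.01493031] 0.13491327453383897
```

View pics/s7.png

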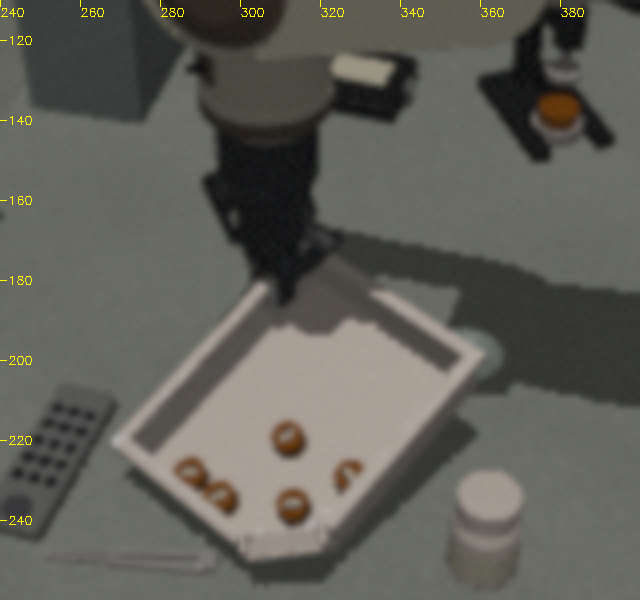

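View pics/w7.png

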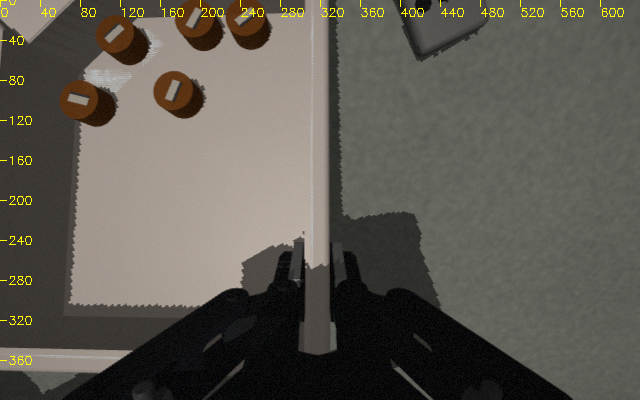

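```bash
python3 - <<'E'
from h import *
c=camera("side");w=camera("wrist");s=sense()
for F in ((255,250.5),):
  q=fit([(c,"A",(268,220)),(c,"C",(361,198)),(w,(.1,-.08,.004),(68,304))],s["ee_pos"]+[0,0,.002])
R=R0*Ro.from_rotvec(q[3:])
for cc,cam in (("side",c),("wrist",w)): print(cc,{k:proj(cam,R.apply(v)+q[:3]).round().tolist() for k,v in PT.items()})
print(sense()["time"])
E
```

```text
t [0.567 0.073 0.042] rotvec tray deg [  3.3 -20.1  -2. ] slope 20.4 downhill in tray frame -172.0 res [-1.7  0.   0.2  1.3  0.   0.5 -0.2  0.1 -0.5]
{'A': [0.708, 0.132, 0.056], 'B': [0.596, -0.046, 0.133], 'C': [0.438, 0.047, 0.121], 'F1': [0.583, 0.177, 0.004], 'F2': [0.525, 0.165, 0.016]}
side {'A': [266.0, 220.0], 'B': [316.0, 168.0], 'C': [361.0, 199.0], 'F1': [303.0, 250.0], 'F2': [323.0, 248.0]}
wrist {'A': [331.0, -89.0], 'B': [324.0, 377.0], 'C': [-37.0, 358.0], 'F1': [137.0, 5.0], 'F2': [76.0, 67.0]}
7.0667
```

```bash
python3 -m creep '[[0,0,0,0],[0,0,0,0]]' 0.15 20; python3 -m creep '[[0,0,0,0],[0,0,0,0]]' 0.16 20
python3 - <<'E'
from h import *
c=camera("side");crop(c["img"],240,110,160,150,5 if 0 else 4,"s8.png",20)
c=camera("wrist");crop(c["img"],0,0,640,400,1,"w8.png",40)
s=sense();print(s["time"],s["ee_pos"],s["contact_force"],R0.inv().apply(s["torque"]),s["finger_gap"])
E
```

```text
time: 7.23
ee_pos: [0.6138, -0.0094, 0.1093]
ee_rot: [1.595, 0.904, -1.594]
contact_force: [-1.1, -0.9, 0.2]
finger_gap: 0.151
time: 7.4
ee_pos: [0.6138, -0.0093, 0.1093]
ee_rot: [1.595, 0.904, -1.594]
contact_force: [0.1, -0.2, -0.3]
finger_gap: 0.16
7.5 [ 0.61376263 -0.009299    0.10928318] [0.02953789 0.16265123 0.07998001] [-0.01864144 -0.01732684  0.0139351 ] 0.16243867577649554
```

View pics/s8.png

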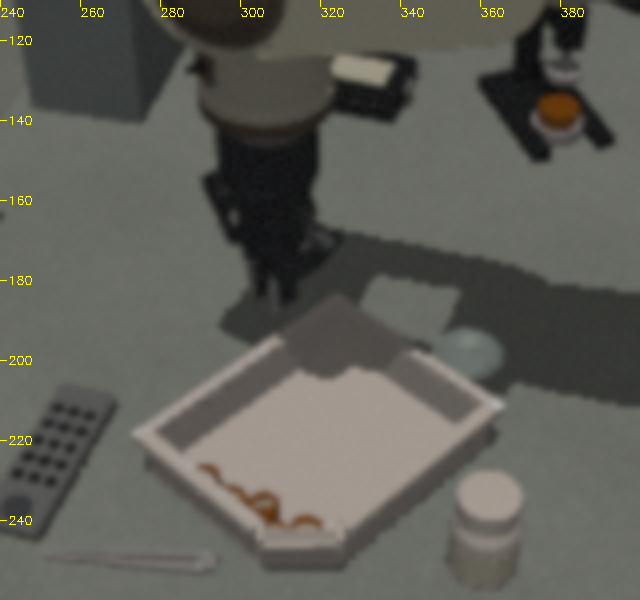

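View pics/w8.png

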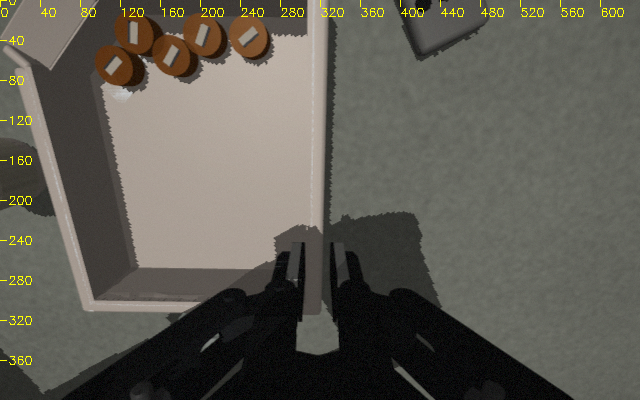

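```bash
cat >> h.py <<'E'
def flat(obs):
    def f(q):
        R=Ro.from_euler('z',q[2]); return np.concatenate([proj(c,R.apply(PT[n] if isinstance(n,str) else n)+[q[0],q[1],0])-p for c,n,p in obs])
    r=least_squares(f,[.57,.07,-2.08]); print("flat",r.x.round(4),np.degrees(r.x[2]).round(1),r.fun.round(1)); return r.x
E
python3 - <<'E'
from h import *
c=camera("side");w=camera("wrist");s=sense()
S=[(c,"A",(274,218.5)),(c,"C",(365,211)),(c,"B",(323.7,183))]; W=[(w,"C",(88,309)),(w,(.1,-.08,.004),(135,268))]
flat(S);flat(W);q=flat(S+W)
R=Ro.from_euler('z',q[2])
for x in (.03,.04,.05,.066): print(x,R.apply((x,.086,.05))+[q[0],q[1],0], "wrist edges", proj(w,R.apply((x,.092,.05))+[q[0],q[1],0]).round(),proj(w,R.apply((x,.08,.05))+[q[0],q[1],0]).round())
crop(w["img"],60,0,300,330,2,"w9.png",20)
Rm=Ro.from_rotvec(s["ee_rot"]).as_matrix();print(s["time"],s["ee_pos"],"jaw",np.degrees(np.arctan2(Rm[1,1],Rm[0,1])))
E
```

```text
flat [ 0.5565  0.0693 -2.1158] -121.2 [-1.4  0.1  1.5 -0.3 -0.  -0.2]
flat [ 0.5668  0.0502 -2.2441] -128.6 [-1.2  1.5  1.4 -1.5]
flat [ 0.5612  0.0671 -2.1158] -121.2 [-2.7 -0.7  0.1 -1.  -1.3 -0.9 -0.7  2.6 -0.2 -2.1]
0.03 [ 0.61919957 -0.00310702  0.05      ] wrist edges [326. 214.] [309. 214.]
0.04 [ 0.61401567 -0.01165846  0.05      ] wrist edges [326. 228.] [309. 228.]
0.05 [ 0.60883176 -0.0202099   0.05      ] wrist edges [326. 241.] [309. 240.]
0.066 [ 0.60053752 -0.03389221  0.05      ] wrist edges [326. 260.] [309. 260.]
7.6 [ 0.61374822 -0.00928079  0.10924853] jaw -30.91421020440634
```

View pics/w9.png

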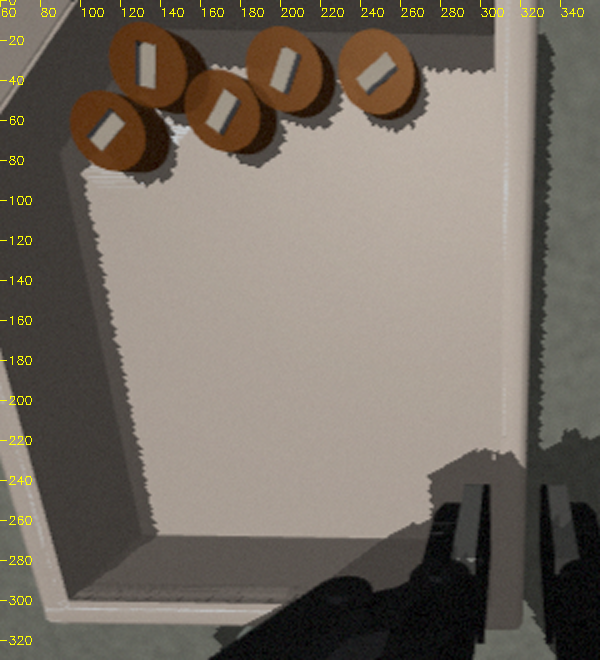

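```bash
python3 -m creep '[[-0.006,0.004,-0.05,0],[-0.006,0.004,-0.15,0],[-0.006,0.004,-0.25,0],[-0.006,0.004,-0.31,0],[-0.006,0.004,-0.327,0],[-0.006,0.004,-0.327,0]]' 0.27 20
python3 - <<'E'
from h import *
c=camera("wrist");crop(c["img"],230,170,180,150,4,"w10.png",20)
s=sense();print(s["time"],s["ee_pos"],s["contact_force"],s["finger_gap"])
E
```

```text
time: 8.1
ee_pos: [0.6125, -0.0086, 0.0594]
ee_rot: [1.594, 0.905, -1.596]
contact_force: [-0.1, 0.0, 0.5]
finger_gap: 0.266
8.15 [ 0.61288679 -0.00869786  0.06024998] [ 0.52793029 -0.41173893 -0.5335989 ] 0.27584445500519944
```

View pics/w10.png

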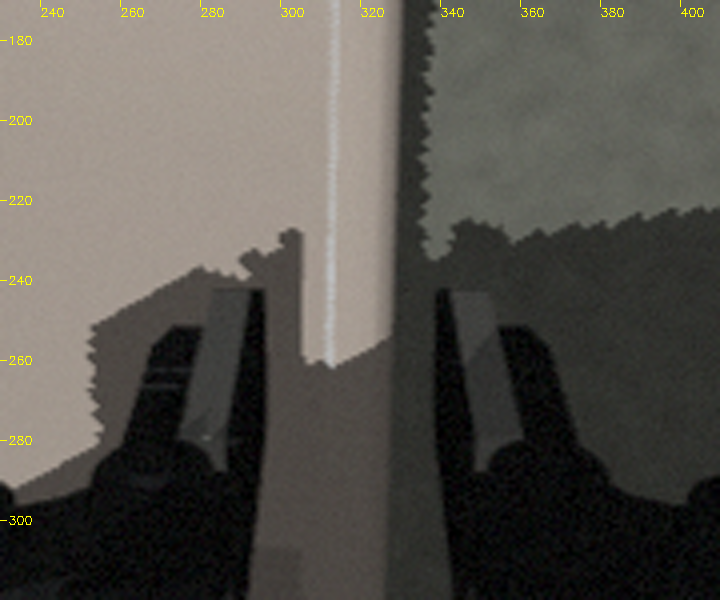

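```bash
python3 -m creep '[[0,0,0,0],[0,0,0,0],[0,0,0,0],[0,0,0,0],[0,0,0,0]]' 0 20; python3 -m creep '[[-0.001,0.004,0.014,0],[-0.003,0.01,0.038,0],[-0.005,0.018,0.064,-0.001],[-0.007,0.027,0.09,-0.001],[-0.009,0.036,0.117,-0.002],[-0.011,0.044,0.142,-0.003],[-0.014,0.055,0.17,-0.004],[-0.016,0.063,0.193,-0.004],[-0.017,0.069,0.208,-0.005],[-0.018,0.072,0.216,-0.005]]'
python3 - <<'E'
from h import *
c=camera("side");crop(c["img"],240,110,160,150,5 if 0 else 4,"s11.png",20)
c=camera("wrist");crop(c["img"],0,0,640,400,1,"w11.png",40)
s=sense();print(s["time"],s["ee_pos"],s["contact_force"],R0.inv().apply(s["torque"]),s["finger_gap"])
E
```

```text
time: 8.57
ee_pos: [0.6132, -0.0087, 0.0609]
ee_rot: [1.595, 0.903, -1.593]
contact_force: [0.5, 0.4, 6.1]
finger_gap: 0.132
time: 9.4
ee_pos: [0.6102, 0.0023, 0.093]
ee_rot: [1.6, 0.898, -1.6]
contact_force: [1.0, 0.0, -2.7]
finger_gap: 0.132
9.5 [0.61018322 0.00220485 0.09274346] [-0.56368427 -0.89356734 -2.92021907] [ 0.14904432 -0.14018303  0.01019933] 0.13045442696370724
```

View pics/s11.png

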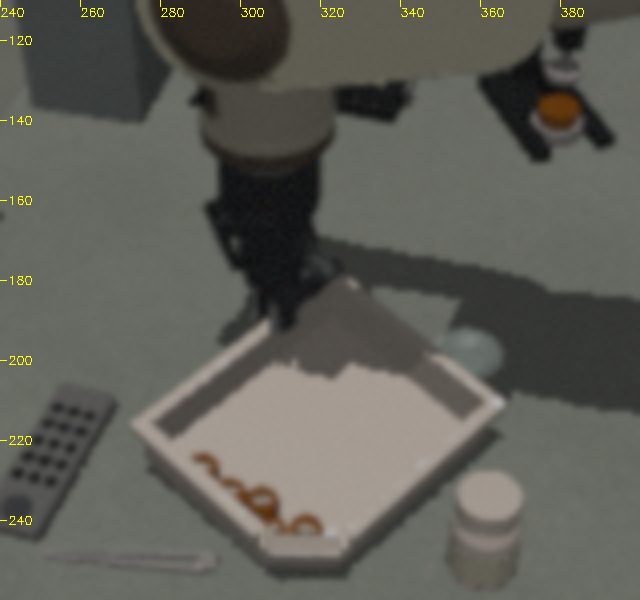

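View pics/w11.png

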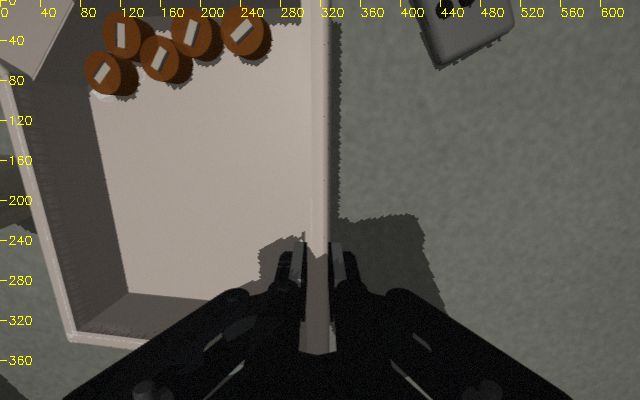

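```bash
python3 - <<'E'
from h import *
c=camera("side");w=camera("wrist");s=sense()
o=[(c,"A",(273.3,216)),(c,"C",(365.8,210.8)),(c,"B",(327,179.5)),(w,"C",(70,341)),(w,(.1,-.08,.004),(128,292))]
q=fit(o,s["ee_pos"]+[0,0,-.013],(.038,.086,.047))
q=fit(o+[(c,"F1",(307,253)),(c,"F2",(326.8,252.5))],s["ee_pos"]+[0,0,-.013],(.038,.086,.047))
E
```

```text
t [0.557 0.072 0.016] rotvec tray deg [ 9.1 -1.6 -0.4] slope 9.2 downhill in tray frame -100.0 res [-0.3 -0.2  1.8 -0.1 -3.1 -2.3 -0.9  0.9  1.1 -1.5 -1.9 -0.3 -1.2]
{'A': [0.685, 0.129, 0.077], 'B': [0.574, -0.065, 0.083], 'C': [0.416, 0.024, 0.054], 'F1': [0.573, 0.182, 0.007], 'F2': [0.515, 0.166, 0.001]}
t [0.556 0.072 0.015] rotvec tray deg [ 9.3 -2.  -0.1] slope 9.5 downhill in tray frame -102.0 res [-0.   0.6  2.   0.1 -3.1 -2.1 -0.9  0.7  1.2 -1.3 -0.5 -1.2 -0.1 -0.6
 -2.1  0.3 -1.4]
{'A': [0.684, 0.131, 0.075], 'B': [0.574, -0.064, 0.083], 'C': [0.416, 0.024, 0.053], 'F1': [0.572, 0.182, 0.005], 'F2': [0.514, 0.166, -0.001]}
```

```bash
python3 -m creep '[[0.002,-0.006,-0.02,0],[0.005,-0.02,-0.06,0.001],[0.008,-0.034,-0.1,0.002],[0.011,-0.046,-0.14,0.003],[0.014,-0.057,-0.175,0.004],[0.017,-0.067,-0.2,0.005],[0.018,-0.072,-0.214,0.005],[0.018,-0.072,-0.216,0.005]]'; python3 -m creep '[[0,0,0,0],[0,0,0,0],[0,0,0,0],[-0.02,-0.033,0,0],[-0.06,-0.1,0,0],[-0.1,-0.165,0,0],[-0.117,-0.194,0,0],[-0.117,-0.194,0,0]]' 0.27 20
python3 - <<'E'
from h import *
c=camera("wrist");crop(c["img"],0,0,640,400,1,"w12.png",40)
s=sense();print(s["time"],s["ee_pos"],s["contact_force"],s["finger_gap"])
E
```

```text
time: 10.27
ee_pos: [0.613, -0.0087, 0.0603]
ee_rot: [1.595, 0.904, -1.594]
contact_force: [-0.7, 0.6, 6.0]
finger_gap: 0.131
time: 10.93
ee_pos: [0.5946, -0.0393, 0.0603]
ee_rot: [1.595, 0.903, -1.596]
contact_force: [-0.7, -0.7, -0.1]
finger_gap: 0.269
10.9833 [ 0.59499045 -0.03867151  0.06037639] [ 0.95624712  0.73223188 -0.91138104] 0.27061538802192286
```

View pics/w12.png

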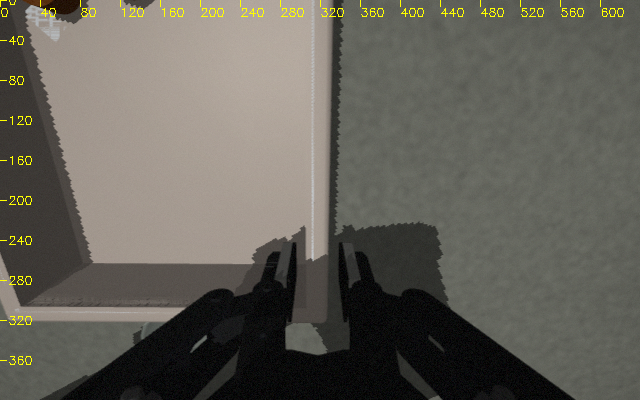

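```bash
python3 -m creep '[[0,0,0,0],[0,0,0,0],[0,0,0,0],[0,0,0,0],[0,0,0,0]]' 0 20; python3 -m creep '[[-0.001,0.004,0.014,0],[-0.003,0.01,0.038,0],[-0.005,0.018,0.066,-0.001],[-0.007,0.027,0.096,-0.001],[-0.009,0.036,0.126,-0.002],[-0.011,0.044,0.154,-0.003],[-0.014,0.055,0.186,-0.004],[-0.016,0.064,0.214,-0.004],[-0.017,0.071,0.236,-0.005],[-0.018,0.074,0.244,-0.005]]'
python3 - <<'E'
from h import *
c=camera("side");crop(c["img"],240,110,160,150,5 if 0 else 4,"s13.png",20)
c=camera("wrist");crop(c["img"],0,0,640,400,1,"w13.png",40)
s=sense();print(s["time"],s["ee_pos"],s["contact_force"],R0.inv().apply(s["torque"]),s["finger_gap"])
E
```

```text
time: 11.4
ee_pos: [0.5955, -0.0377, 0.0604]
ee_rot: [1.594, 0.904, -1.594]
contact_force: [0.5, -2.5, 4.3]
finger_gap: 0.135
time: 12.23
ee_pos: [0.5927, -0.0265, 0.0975]
ee_rot: [1.6, 0.898, -1.599]
contact_force: [1.0, -0.4, -3.4]
finger_gap: 0.134
12.3333 [ 0.59267115 -0.02665397  0.09705673] [ 1.22360616 -0.73216369 -2.12679168] [ 0.17005729 -0.19162455  0.00449749] 0.13348781913302976
```

View pics/s13.png

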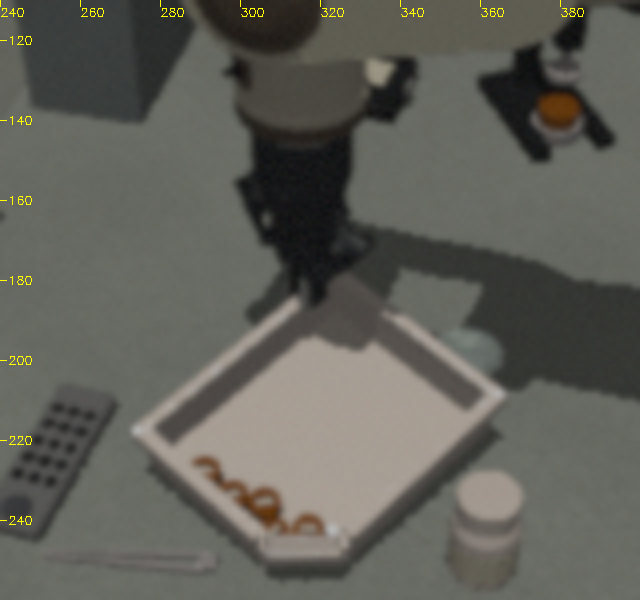

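View pics/w13.png

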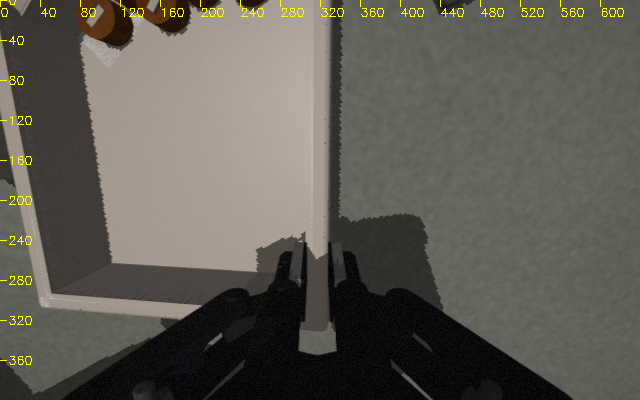

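```bash
python3 - <<'E'
from h import *
c=camera("side");w=camera("wrist");s=sense()
o=[(c,"A",(273.5,217.5)),(c,"C",(366.3,208)),(w,"C",(41,306)),(w,(.1,-.08,.004),(111,264)),(w,"B",(327,331))]
q=fit(o,s["ee_pos"]+[0,0,-.013],(.070,.086,.047))
q=fit(o+[(c,"F1",(307,253)),(c,"F2",(326.8,252.5))],s["ee_pos"]+[0,0,-.013],(.070,.086,.047))
E
```

```text
t [0.558 0.066 0.014] rotvec tray deg [ 6.9 -8.8 -2.1] slope 11.2 downhill in tray frame -143.0 res [-1.8  0.7  0.5  0.1 -1.   1.3  1.7 -1.4 -0.6  0.2  0.4 -0.3 -1. ]
{'A': [0.693, 0.123, 0.058], 'B': [0.577, -0.065, 0.092], 'C': [0.42, 0.028, 0.069], 'F1': [0.576, 0.174, -0.007], 'F2': [0.518, 0.16, -0.005]}
t [0.557 0.066 0.013] rotvec tray deg [ 7.1 -9.5 -1.9] slope 11.9 downhill in tray frame -144.0 res [-1.6  1.4  0.6  0.1 -1.1  1.3  2.  -0.8 -1.  -0.2 -1.  -0.9 -0.7 -1.
  0.4 -0.  -1.1]
{'A': [0.693, 0.124, 0.055], 'B': [0.577, -0.064, 0.092], 'C': [0.419, 0.028, 0.069], 'F1': [0.576, 0.174, -0.009], 'F2': [0.517, 0.16, -0.007]}
```

```bash
python3 -m creep '[[-0.001,0.004,0.012,0],[-0.003,0.011,0.032,-0.001],[-0.006,0.022,0.055,-0.003],[-0.008,0.032,0.078,-0.004],[-0.011,0.043,0.101,-0.005],[-0.013,0.055,0.123,-0.007],[-0.017,0.068,0.147,-0.009],[-0.02,0.08,0.17,-0.01],[-0.023,0.094,0.193,-0.012],[-0.026,0.106,0.213,-0.014],[-0.028,0.112,0.224,-0.015],[-0.028,0.114,0.227,-0.015]]'
python3 - <<'E'
from h import *
c=camera("side");crop(c["img"],240,110,160,150,5 if 0 else 4,"s14.png",20)
c=camera("wrist");crop(c["img"],0,0,640,400,1,"w14.png",40)
s=sense();print(s["time"],s["ee_pos"],s["contact_force"],R0.inv().apply(s["torque"]),s["finger_gap"])
E
```

```text
time: 13.43
ee_pos: [0.5884, -0.0094, 0.1312]
ee_rot: [1.616, 0.883, -1.616]
contact_force: [0.8, -0.6, -3.1]
finger_gap: 0.134
13.5333 [ 0.58836057 -0.00954175  0.13082815] [-0.73930436 -0.85004705 -2.49698854] [ 0.06560453 -0.16453501 -0.00073893] 0.1327556207950329
```

View pics/s14.png

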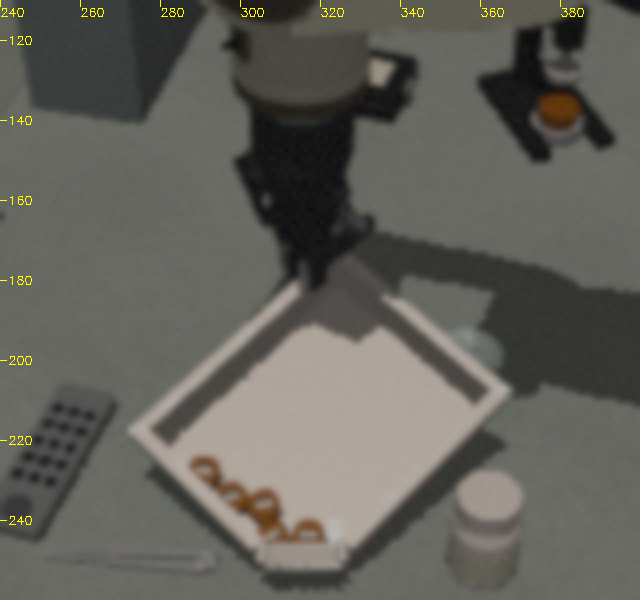

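View pics/w14.png

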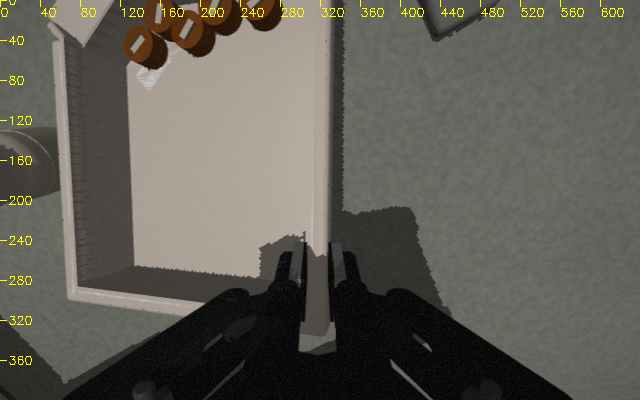

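```bash
cat >> h.py <<'E'
JAR=np.array([.416,.141])
def jarclear(q):
    R=R0*Ro.from_rotvec(q[3:]); m=9
    for x in np.linspace(-.06,.112,60):
        for y,z in ((-.092,.05),(-.092,.036),(-.084,.02),(-.084,0)):
            X=R.apply((x,y,z))+q[:3]
            if X[2]<.082: m=min(m,np.linalg.norm(X[:2]-JAR)-.026)
    print("jar clearance mm",round(m*1e3,1))
E
python3 - <<'E'
from h import *
c=camera("side");w=camera("wrist");s=sense()
o=[(c,"A",(272.5,217.5)),(c,"C",(368,207)),(w,"C",(68,299)),(w,(.1,-.08,.004),(135,266)),(w,"B",(327,335))]
q=fit(o,s["ee_pos"]+[0,0,-.013],(.070,.086,.047));jarclear(q)
print(atz(c,362,231,.082),atz(c,361,256,0.0))
E
```

```text
t [0.557 0.072 0.034] rotvec tray deg [ 13.2 -15.2  -2.1] slope 20.1 downhill in tray frame -140.0 res [-1.7  0.5 -0.2  0.2 -0.7  1.   1.2 -0.7 -0.6  0.2  0.6 -0.3 -1.1]
{'A': [0.691, 0.135, 0.073], 'B': [0.572, -0.046, 0.13], 'C': [0.416, 0.042, 0.088], 'F1': [0.576, 0.176, -0.003], 'F2': [0.518, 0.162, -0.002]}
jar clearance mm 28.4
[0.42017612 0.13271037 0.082     ] [0.41276286 0.15837359 0.        ]
```

```bash
python3 -m creep '[[-0.001,0.004,0.008,-0.001],[-0.003,0.012,0.022,-0.002],[-0.006,0.024,0.041,-0.004],[-0.009,0.037,0.061,-0.007],[-0.012,0.051,0.081,-0.009],[-0.016,0.065,0.101,-0.012],[-0.02,0.082,0.122,-0.015],[-0.024,0.099,0.143,-0.018],[-0.028,0.116,0.164,-0.021],[-0.032,0.133,0.184,-0.024],[-0.036,0.146,0.198,-0.026],[-0.037,0.15,0.202,-0.026]]'
python3 - <<'E'
from h import *
c=camera("side");crop(c["img"],240,110,160,150,5 if 0 else 4,"s15.png",20)
c=camera("wrist");crop(c["img"],0,0,640,400,1,"w15.png",40)
s=sense();print(s["time"],s["ee_pos"],s["contact_force"],R0.inv().apply(s["torque"]),s["finger_gap"])
E
```

```text
time: 14.63
ee_pos: [0.5829, 0.0133, 0.1616]
ee_rot: [1.644, 0.855, -1.643]
contact_force: [0.2, -1.1, -1.7]
finger_gap: 0.129
14.7333 [0.58286893 0.01301654 0.16125907] [-0.18937826 -0.28498282 -1.32719991] [ 0.1861812  -0.13436206 -0.00606405] 0.12875316447546528
```

View pics/s15.png

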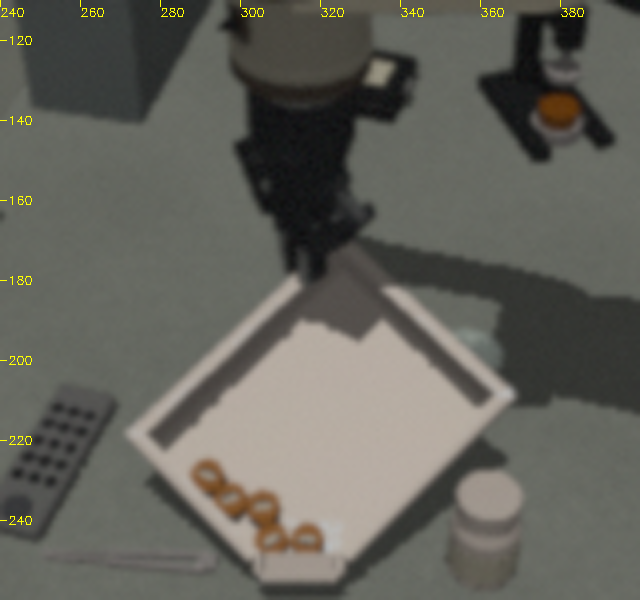

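View pics/w15.png

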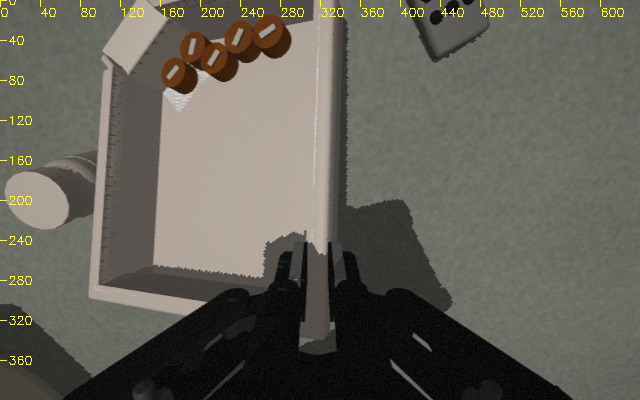

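```bash
python3 - <<'E'
from h import *
c=camera("side");w=camera("wrist");s=sense()
o=[(c,"A",(271.5,218.3)),(c,"C",(369,209)),(w,"C",(89,298)),(w,(.1,-.08,.004),(153,267)),(w,"B",(330,340))]
q=fit(o,None);jarclear(q)
R=R0*Ro.from_rotvec(q[3:]);print("TCP in tray frame mm",R.inv().apply(s["ee_pos"]-q[:3])*1e3,"tip",R.inv().apply(s["ee_pos"]-[0,0,.016]-q[:3])*1e3)
q=fit(o,s["ee_pos"]+[0,0,-.013],(.070,.086,.047));jarclear(q)
crop(w["img"],250,200,160,170,4,"w16.png",20)
E
```

```text
t [0.554 0.081 0.05 ] rotvec tray deg [ 15.1 -19.1  -5.3] slope 24.3 downhill in tray frame -144.0 res [-1.6 -2.4 -0.1 -0.6  0.2 -0.5 -0.1  1.6 -0.6 -0.8]
{'A': [0.691, 0.139, 0.086], 'B': [0.562, -0.031, 0.155], 'C': [0.412, 0.063, 0.105], 'F1': [0.58, 0.181, 0.006], 'F2': [0.521, 0.17, 0.008]}
jar clearance mm 18.4
TCP in tray frame mm [69.0365055  88.29978432 72.11316389] tip [64.06872818 83.97298669 57.53235421]
t [0.556 0.087 0.057] rotvec tray deg [ 17.4 -17.9  -3.1] slope 25.0 downhill in tray frame -137.0 res [-2.9 -1.9 -0.6 -1.3 -0.3  0.4  0.8  0.8 -1.4 -0.7  0.9 -1.  -0.7]
{'A': [0.69, 0.151, 0.098], 'B': [0.566, -0.023, 0.163], 'C': [0.414, 0.063, 0.108], 'F1': [0.579, 0.187, 0.014], 'F2': [0.521, 0.174, 0.014]}
jar clearance mm 20.8
```

View pics/w16.png

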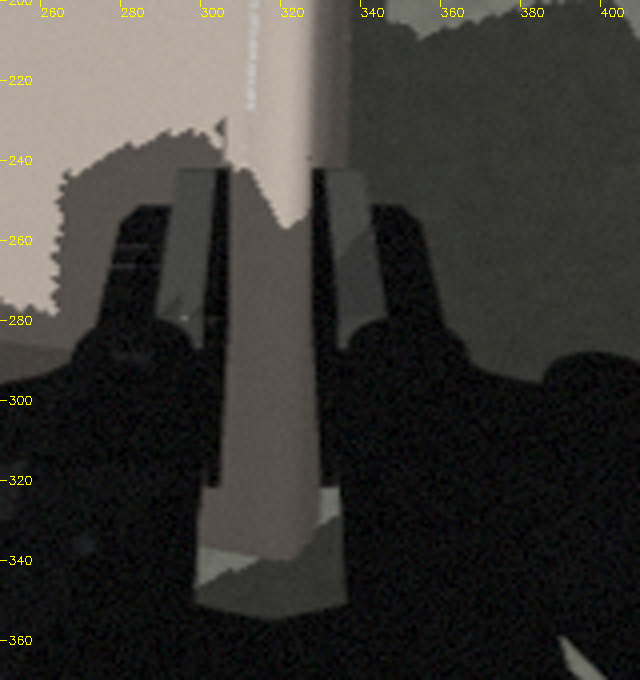

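```bash
python3 -m creep '[[0.005,-0.02,-0.024,0.004],[0.013,-0.052,-0.065,0.009],[0.021,-0.085,-0.108,0.015],[0.029,-0.118,-0.155,0.021],[0.037,-0.15,-0.202,0.026],[0.044,-0.178,-0.25,0.03],[0.05,-0.205,-0.3,0.034],[0.057,-0.231,-0.352,0.037],[0.062,-0.252,-0.398,0.04],[0.065,-0.264,-0.427,0.041],[0.065,-0.264,-0.429,0.041]]'; python3 -m creep '[[0.004,-0.016,-0.05,0.001],[0.008,-0.034,-0.11,0.002],[0.013,-0.053,-0.17,0.003],[0.016,-0.067,-0.22,0.004],[0.018,-0.074,-0.242,0.005],[0.018,-0.074,-0.244,0.005]]'; python3 -m creep '[[0,0,0,0],[0,0,0,0],[0,0,0,0],[0.03,0.05,0,0],[0.059,0.097,0,0],[0.059,0.097,0,0]]' 0.3 20
python3 - <<'E'
from h import *
c=camera("wrist");crop(c["img"],0,0,640,400,1,"w17.png",40)
s=sense();print(s["time"],s["ee_pos"],s["contact_force"],s["finger_gap"])
c=camera("side");crop(c["img"],240,110,160,150,5 if 0 else 4,"s17.png",20)
E
```

```text
time: 15.75
ee_pos: [0.5923, -0.0271, 0.0957]
ee_rot: [1.599, 0.899, -1.601]
contact_force: [0.3, -1.4, -1.2]
finger_gap: 0.132
time: 16.25
ee_pos: [0.5957, -0.0379, 0.0603]
ee_rot: [1.595, 0.904, -1.594]
contact_force: [-4.3, 3.7, 14.7]
finger_gap: 0.126
time: 16.75
ee_pos: [0.6049, -0.0218, 0.0601]
ee_rot: [1.594, 0.905, -1.594]
contact_force: [0.2, -0.3, 0.9]
finger_gap: 0.3
16.8 [ 0.60455833 -0.02229408  0.06001532] [-0.44922516 -0.68113148  0.84042948] 0.30083166029047825
```

View pics/w17.png

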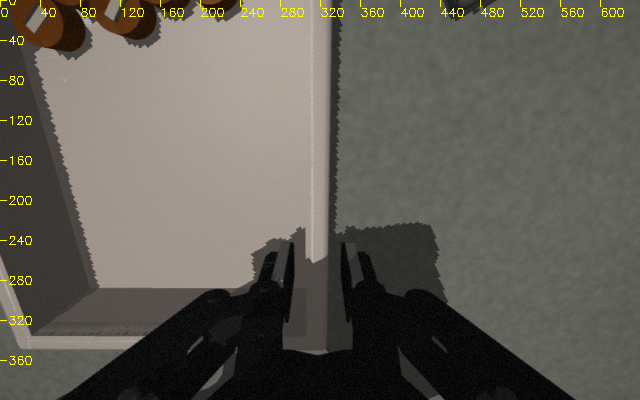

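View pics/s17.png

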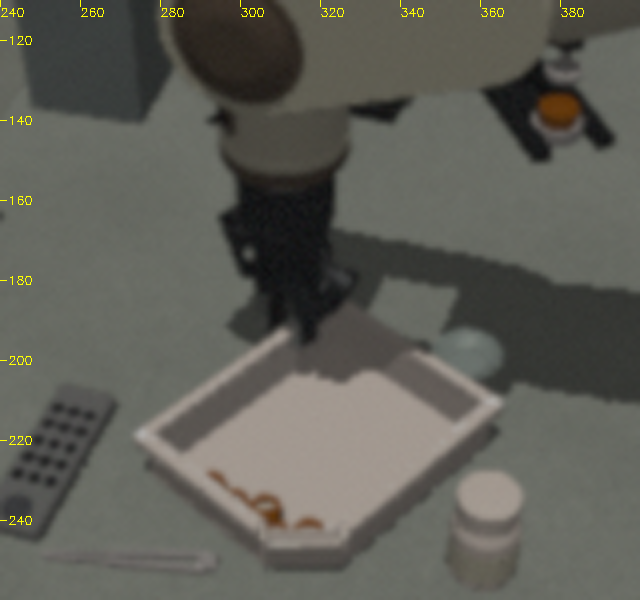

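```bash
python3 -m creep '[[0,0,-0.03,0],[0,0,-0.03,0]]'; python3 -m creep '[[0,0,0,0],[0,0,0,0],[0,0,0,0],[0,0,0,0],[0,0,0,0]]' 0 20; python3 -m creep '[[-0.001,0.004,0.014,0],[-0.003,0.01,0.038,0],[-0.005,0.018,0.064,-0.001],[-0.007,0.027,0.092,-0.001],[-0.009,0.036,0.12,-0.002],[-0.011,0.044,0.148,-0.003],[-0.014,0.055,0.178,-0.004],[-0.016,0.063,0.205,-0.004],[-0.017,0.069,0.224,-0.005],[-0.017,0.071,0.231,-0.005]]'
python3 - <<'E'
from h import *
c=camera("side");crop(c["img"],240,110,160,150,5 if 0 else 4,"s18.png",20)
c=camera("wrist");crop(c["img"],0,0,640,400,1,"w18.png",40)
s=sense();print(s["time"],s["ee_pos"],s["contact_force"],R0.inv().apply(s["torque"]),s["finger_gap"])
E
```

```text
time: 17.02
ee_pos: [0.6037, -0.0232, 0.0548]
ee_rot: [1.594, 0.904, -1.595]
contact_force: [-0.5, -0.6, -0.3]
finger_gap: 0.295
time: 17.43
ee_pos: [0.6041, -0.0232, 0.0556]
ee_rot: [1.594, 0.904, -1.595]
contact_force: [-0.1, 0.4, -2.1]
finger_gap: 0.136
time: 18.27
ee_pos: [0.6017, -0.0124, 0.0909]
ee_rot: [1.6, 0.898, -1.599]
contact_force: [0.1, -0.2, -3.1]
finger_gap: 0.134
18.3667 [ 0.60163652 -0.01254674  0.09048794] [-0.79458303  0.3498849  -4.06471579] [ 0.21752111 -0.15644963 -0.02699206] 0.13284170918609076
```

View pics/s18.png

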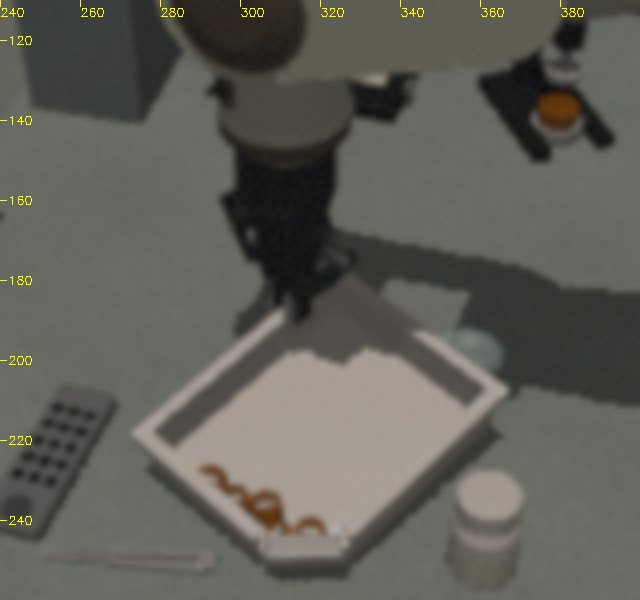

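View pics/w18.png

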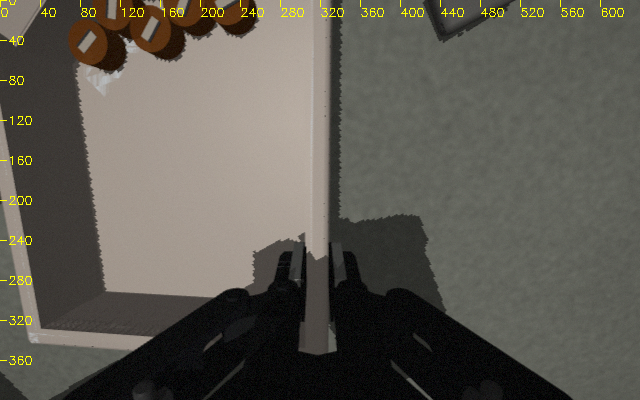

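Looks balanced. I'll fit the pose now, then go on.

```bash
python3 - <<'E'
from h import *
c=camera("side");w=camera("wrist");s=sense()
o=[(c,"A",(273.3,218)),(c,"C",(366.8,207)),(c,"F1",(307,253)),(c,"F2",(326.8,253)),(w,"C",(32,342)),(w,(.1,-.08,.004),(105,292))]
q=fit(o,s["ee_pos"]+[0,0,-.011],(.056,.086,.045));jarclear(q)
E
python3 -m creep '[[-0.001,0.004,0.012,0],[-0.003,0.011,0.03,-0.001],[-0.006,0.022,0.052,-0.003],[-0.008,0.031,0.074,-0.004],[-0.01,0.041,0.095,-0.005],[-0.013,0.052,0.117,-0.007],[-0.016,0.065,0.14,-0.009],[-0.019,0.076,0.161,-0.01],[-0.022,0.089,0.183,-0.012],[-0.025,0.1,0.202,-0.014],[-0.027,0.106,0.212,-0.015],[-0.027,0.108,0.215,-0.015]]'
python3 - <<'E'
from h import *
c=camera("side");crop(c["img"],240,110,160,150,5 if 0 else 4,"s19.png",20)
c=camera("wrist");crop(c["img"],0,0,640,400,1,"w19.png",40)
s=sense();print(s["time"],s["ee_pos"],s["contact_force"],R0.inv().apply(s["torque"]),s["finger_gap"])
E
```

```text
t [0.555 0.067 0.016] rotvec tray deg [ 6.3 -9.6 -1.1] slope 11.5 downhill in tray frame -147.0 res [-0.8  1.6  0.7  0.1  0.3 -0.7  0.6 -1.7 -1.   0.6  1.4 -1.3 -0.8 -0.5
 -0.2]
{'A': [0.69, 0.127, 0.057], 'B': [0.577, -0.063, 0.094], 'C': [0.418, 0.028, 0.073], 'F1': [0.571, 0.176, -0.006], 'F2': [0.513, 0.161, -0.004]}
jar clearance mm 33.7
time: 19.47
ee_pos: [0.5976, 0.0038, 0.1229]
ee_rot: [1.616, 0.883, -1.616]
contact_force: [-0.2, -0.7, -4.2]
finger_gap: 0.133
19.5667 [0.59752726 0.00364702 0.12259012] [-1.03911112 -0.13889532 -2.66309721] [ 0.3053933  -0.12058279  0.01707931] 0.13346496725212054
```

View pics/s19.png

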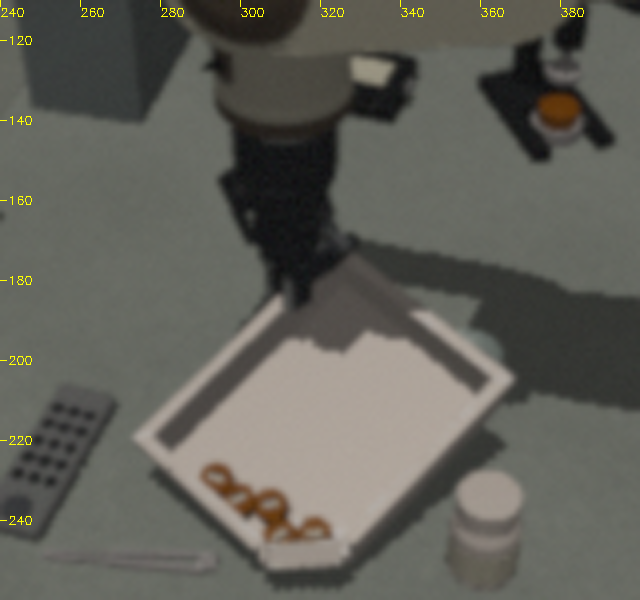

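View pics/w19.png

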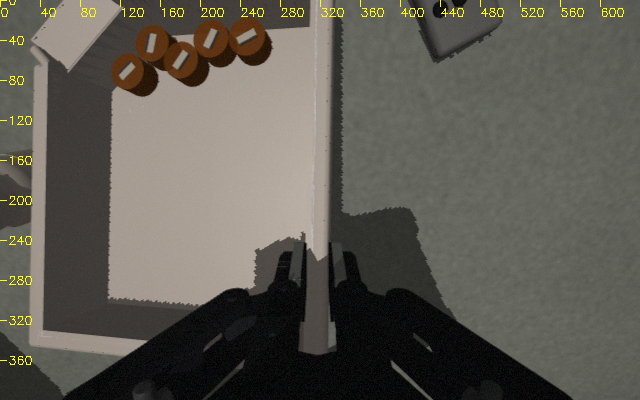

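```bash
python3 - <<'E'
from h import *
c=camera("side");w=camera("wrist");s=sense()
o=[(c,"A",(273.3,219)),(c,"C",(368.8,204)),(w,"C",(31,349)),(w,(.1,-.08,.004),(109,300))]
q=fit(o,s["ee_pos"]+[0,0,-.011],(.056,.086,.045));jarclear(q)
q=fit(o,None)
E
```

```text
t [0.549 0.079 0.043] rotvec tray deg [  7.4 -15.   -1.2] slope 16.7 downhill in tray frame -154.0 res [-1.5  0.4  0.3 -0.5  0.  -0.1  0.   0.1 -0.8 -0.1 -0.1]
{'A': [0.686, 0.141, 0.074], 'B': [0.573, -0.044, 0.131], 'C': [0.414, 0.045, 0.107], 'F1': [0.565, 0.185, 0.011], 'F2': [0.507, 0.17, 0.016]}
jar clearance mm 23.8
t [0.548 0.077 0.041] rotvec tray deg [  7.  -15.   -1.7] slope 16.6 downhill in tray frame -156.0 res [-1.   0.1  0.7 -0.2  0.2 -0.2 -0.3  0.3]
{'A': [0.685, 0.138, 0.072], 'B': [0.571, -0.046, 0.129], 'C': [0.413, 0.045, 0.106], 'F1': [0.565, 0.183, 0.009], 'F2': [0.507, 0.169, 0.015]}
```

```bash
python3 -m creep '[[0.003,-0.012,-0.025,0.002],[0.01,-0.04,-0.08,0.005],[0.017,-0.07,-0.14,0.009],[0.024,-0.095,-0.19,0.013],[0.03,-0.12,-0.25,0.016],[0.035,-0.142,-0.31,0.018],[0.039,-0.158,-0.37,0.019],[0.042,-0.171,-0.42,0.02],[0.044,-0.178,-0.443,0.02],[0.044,-0.179,-0.446,0.02]]'; python3 -m creep '[[0,0,0,0],[0,0,0.005,0],[0,0,0.017,0],[0.02,0.032,0.017,0],[0.028,0.046,0.017,0]]' 0.28 20
python3 - <<'E'
from h import *
c=camera("wrist");crop(c["img"],0,0,640,400,1,"w20.png",40)
s=sense();print(s["time"],s["ee_pos"],s["contact_force"],s["finger_gap"])
E
```

```text
time: 20.5
ee_pos: [0.6042, -0.0233, 0.0553]
ee_rot: [1.595, 0.904, -1.595]
contact_force: [-1.6, 1.0, 4.5]
finger_gap: 0.13
time: 20.92
ee_pos: [0.6088, -0.0159, 0.0585]
ee_rot: [1.595, 0.903, -1.594]
contact_force: [0.8, -0.6, -0.4]
finger_gap: 0.281
20.9667 [ 0.60883168 -0.01555239  0.05837522] [ 0.72898314  0.46350351 -0.33302628] 0.27718645052642743
```

View pics/w20.png

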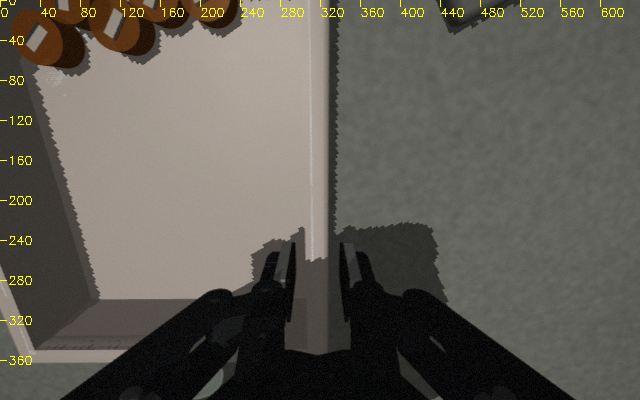

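```bash
python3 -m creep '[[0,0,0,0],[0,0,0,0],[0,0,0,0],[0,0,0,0],[0,0,0,0]]' 0 20; python3 -m creep '[[-0.001,0.006,0.02,0],[-0.004,0.018,0.06,-0.001],[-0.007,0.031,0.105,-0.002],[-0.011,0.046,0.15,-0.003],[-0.014,0.06,0.192,-0.004],[-0.019,0.078,0.235,-0.006],[-0.024,0.098,0.278,-0.009],[-0.029,0.12,0.322,-0.012],[-0.035,0.142,0.365,-0.015],[-0.04,0.163,0.403,-0.018],[-0.043,0.175,0.425,-0.02],[-0.044,0.179,0.432,-0.02]]'
python3 - <<'E'
from h import *
c=camera("side");crop(c["img"],240,110,160,150,5 if 0 else 4,"s21.png",20)
c=camera("wrist");crop(c["img"],0,0,640,400,1,"w21.png",40)
s=sense();print(s["time"],s["ee_pos"],s["contact_force"],R0.inv().apply(s["torque"]),s["finger_gap"])
E
```

```text
time: 21.38
ee_pos: [0.6083, -0.0163, 0.0583]
ee_rot: [1.595, 0.904, -1.594]
contact_force: [-0.3, 1.9, 1.2]
finger_gap: 0.133
time: 22.38
ee_pos: [0.6019, 0.0109, 0.1238]
ee_rot: [1.617, 0.882, -1.615]
contact_force: [-0.6, -0.4, -4.7]
finger_gap: 0.135
22.4833 [0.6017566  0.01064178 0.12311493] [-0.72865998  0.32127514 -3.00465397] [ 0.27729221 -0.13633952 -0.02709129] 0.13209036172659083
```

View pics/s21.png

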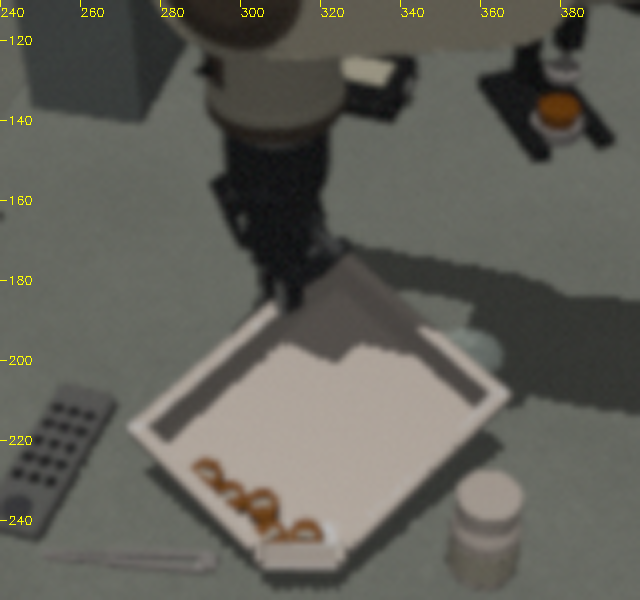

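View pics/w21.png

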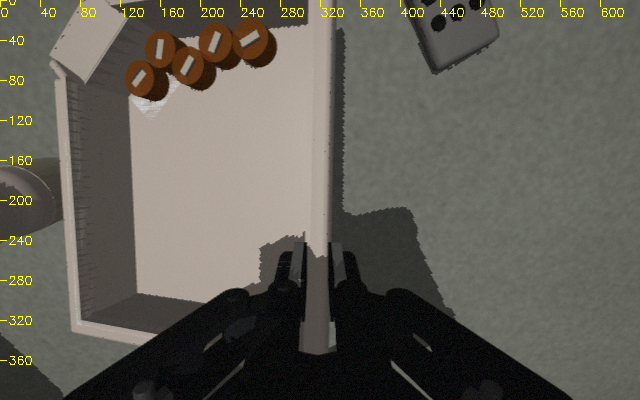

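```bash
python3 - <<'E'
from h import *
c=camera("side");w=camera("wrist");s=sense()
o=[(c,"A",(272.3,216.8)),(c,"C",(367.8,208)),(w,"C",(73,333)),(w,(.1,-.08,.004),(136,294))]
q=fit(o,s["ee_pos"]+[0,0,-.012],(.046,.086,.046));jarclear(q)
E
```

```text
t [0.556 0.074 0.035] rotvec tray deg [ 14.3 -12.8  -1.6] slope 19.2 downhill in tray frame -133.0 res [-0.9  0.4  0.7  0.1 -1.5  1.   2.2 -1.3 -1.  -0.3 -0.6]
{'A': [0.687, 0.139, 0.081], 'B': [0.57, -0.046, 0.129], 'C': [0.414, 0.041, 0.083], 'F1': [0.575, 0.179, 0.002], 'F2': [0.517, 0.165, 0.001]}
jar clearance mm 26.1
```

```bash
python3 -m creep '[[-0.001,0.004,0.008,-0.001],[-0.003,0.012,0.021,-0.002],[-0.006,0.024,0.039,-0.004],[-0.009,0.036,0.057,-0.007],[-0.012,0.049,0.076,-0.009],[-0.015,0.062,0.094,-0.012],[-0.019,0.078,0.113,-0.015],[-0.023,0.093,0.132,-0.018],[-0.027,0.11,0.152,-0.021],[-0.03,0.126,0.17,-0.024],[-0.033,0.138,0.182,-0.026],[-0.034,0.141,0.186,-0.026]]'
python3 - <<'E'
from h import *
c=camera("side");crop(c["img"],240,110,160,150,5 if 0 else 4,"s22.png",20)
c=camera("wrist");crop(c["img"],0,0,640,400,1,"w22.png",40)
s=sense();print(s["time"],s["ee_pos"],s["contact_force"],R0.inv().apply(s["torque"]),s["finger_gap"])
E
```

```text
time: 23.58
ee_pos: [0.5967, 0.032, 0.1514]
ee_rot: [1.644, 0.855, -1.644]
contact_force: [-0.3, -0.3, -2.6]
finger_gap: 0.128
23.6833 [0.59663282 0.03179713 0.15100718] [-0.17321019 -0.43121979 -2.86068689] [ 0.21227164 -0.15272765 -0.02514837] 0.13061234712515288
```

View pics/s22.png

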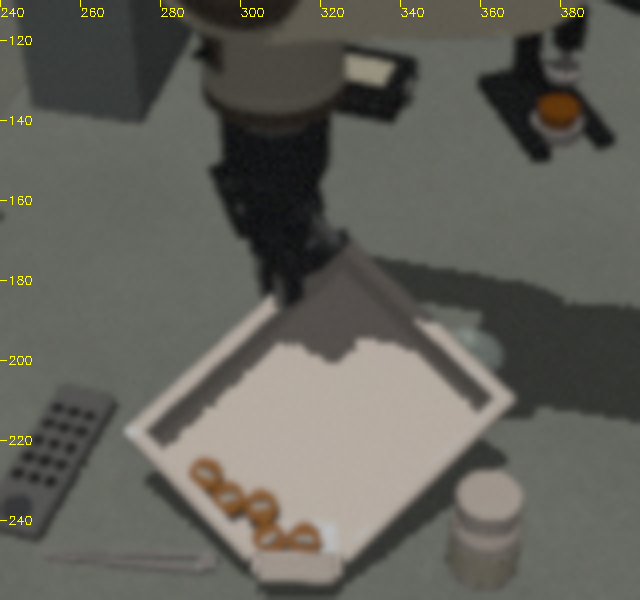

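View pics/w22.png

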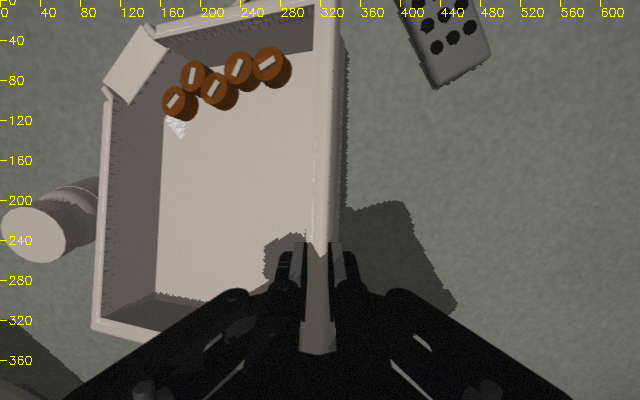

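```bash
python3 - <<'E'
from h import *
c=camera("side");w=camera("wrist");s=sense()
o=[(c,"A",(271.5,217.8)),(c,"C",(369,209.5)),(w,"C",(92,329)),(w,(.1,-.08,.004),(157,293))]
q=fit(o,s["ee_pos"]+[0,0,-.012],(.046,.086,.046));jarclear(q)
q=fit(o,None);jarclear(q)
R=R0*Ro.from_rotvec(q[3:])
for u in ((173,100),(192,75),(215,88),(238,68),(269,62)):
    oo,d=ray(w,*u); n=R.apply([0,0,1]); k=(.019-n@(oo-q[:3]))/(n@d); print(R.inv().apply(oo+k*d-q[:3]).round(3))
E
```

```text
t [0.555 0.089 0.055] rotvec tray deg [ 19.7 -16.7  -2.2] slope 25.8 downhill in tray frame -132.0 res [-2.  -0.3  0.1 -0.1  0.6 -0.2 -0.7  0.6 -0.9  0.5 -0.4]
{'A': [0.685, 0.157, 0.1], 'B': [0.563, -0.021, 0.162], 'C': [0.411, 0.062, 0.1], 'F1': [0.577, 0.19, 0.012], 'F2': [0.519, 0.175, 0.01]}
jar clearance mm 14.6
t [0.554 0.104 0.077] rotvec tray deg [ 30.5 -13.2   2.7] slope 33.3 downhill in tray frame -112.0 res [-0.4  0.   0.9  0.3 -0.3  0.3  0.6 -0.4]
{'A': [0.665, 0.19, 0.139], 'B': [0.556, 0.001, 0.19], 'C': [0.409, 0.062, 0.099], 'F1': [0.572, 0.206, 0.032], 'F2': [0.517, 0.184, 0.021]}
jar clearance mm 7.3
[-0.046  0.     0.019]
[-0.056  0.022  0.019]
[-0.045  0.04   0.019]
[-0.051  0.06   0.019]
[-0.048  0.081  0.019]
```

```bash
cat >> h.py <<'E'
def fitz(obs,gripxy,g,wz=2.,wg=2.,t0=None):
    def f(q):
        R=R0*Ro.from_rotvec(q[3:]); o=[]
        for c,n,p in obs: o+=list(proj(c,R.apply(PT[n] if isinstance(n,str) else n)+q[:3])-p)
        o+=[(R.apply(PT[k])+q[:3])[2]/.002*wz for k in("F1","F2")]
        if gripxy is not None: o+=list((R.apply(g)+q[:3]-gripxy)[:2]/.003*wg)
        return o
    r=least_squares(f,np.r_[.56,.08,.04,.2,-.2,0]); q=r.x; R=R0*Ro.from_rotvec(q[3:])
    n=R.apply([0,0,1]); zb=R0.inv().apply(n)
    print("t",q[:3].round(3),"rv",np.degrees(q[3:]).round(1),"slope",np.degrees(np.arccos(n[2])).round(1),"downhill",np.degrees(np.arctan2(zb[1],zb[0])).round(),"res",np.round(r.fun,1))
    return q
def inplane(q,w,pts):
    R=R0*Ro.from_rotvec(q[3:])
    for u in pts:
        oo,d=ray(w,*u); n=R.apply([0,0,1]); k=(.019-n@(oo-q[:3]))/(n@d); print((R.inv().apply(oo+k*d-q[:3])[:2]*1e3).round())
E
python3 - <<'E'
from h import *
c=camera("side");w=camera("wrist");s=sense()
o=[(c,"A",(271.5,217.8)),(c,"C",(369,209.5)),(w,"C",(92,329)),(w,(.1,-.08,.004),(157,293))]
q=fitz(o,s["ee_pos"],(.046,.086,.046));jarclear(q)
R=R0*Ro.from_rotvec(q[3:]);print("grip tip in tray",(R.inv().apply(s["ee_pos"]-[0,0,.014]-q[:3])*1e3).round(1))
inplane(q,w,((173,100),(192,75),(215,88),(238,68),(269,62)))
print(s["time"])
E
```

```text
t [0.554 0.085 0.048] rv [ 18.7 -20.   -2.8] slope 27.4 downhill -138.0 res [-1.6  1.6 -0.   0.2  0.6 -1.5 -0.5  2.   0.3  0.5 -0.6 -0.5]
jar clearance mm 15.7
grip tip in tray [46.7 88.1 51. ]
[-66. -47.]
[-84. -28.]
[-71.  -6.]
[-83.  15.]
[-83.  41.]
23.8833
```

```bash
python3 -m creep '[[-0.001,0.006,0.007,-0.001],[-0.004,0.016,0.019,-0.003],[-0.007,0.03,0.032,-0.006],[-0.011,0.045,0.046,-0.009],[-0.015,0.06,0.06,-0.013],[-0.019,0.076,0.075,-0.016],[-0.023,0.093,0.092,-0.02],[-0.027,0.108,0.105,-0.023],[-0.029,0.117,0.113,-0.025],[-0.029,0.117,0.113,-0.025]]' 0 30
python3 - <<'E'
from h import *
c=camera("side");crop(c["img"],240,110,160,150,5 if 0 else 4,"s23.png",20)
c=camera("wrist");crop(c["img"],0,0,640,400,1,"w23.png",40)
s=sense();print(s["time"],s["ee_pos"],s["contact_force"],R0.inv().apply(s["torque"]),s["finger_gap"])
E
```

```text
time: 24.72
ee_pos: [0.5923, 0.0496, 0.1683]
ee_rot: [1.671, 0.827, -1.67]
contact_force: [0.4, -1.0, -2.3]
finger_gap: 0.123
24.8167 [0.5922734  0.04923093 0.16788292] [ 0.88194681 -0.86376807 -2.29180024] [ 0.1728156  -0.115887   -0.01516362] 0.12442175710275354
```

View pics/s23.png

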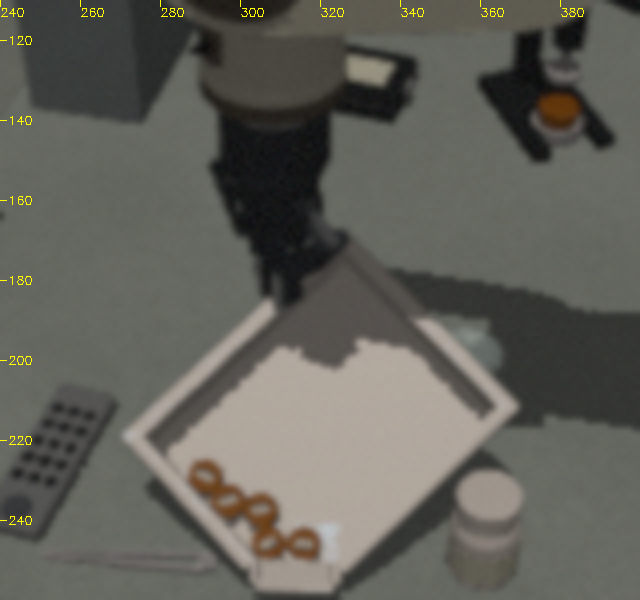

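View pics/w23.png

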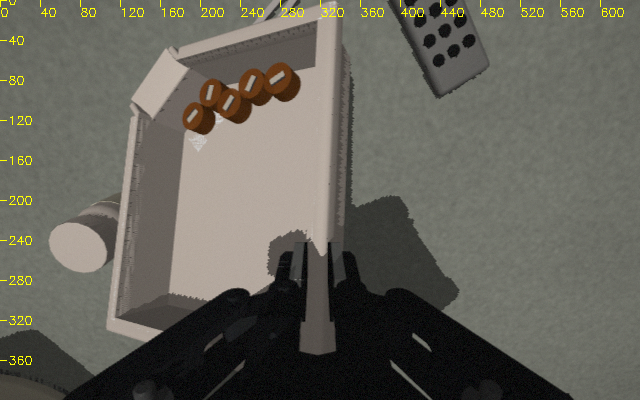

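```bash
python3 - <<'E'
from h import *
c=camera("side");w=camera("wrist");s=sense()
o=[(c,"A",(271,218.8)),(c,"C",(369.8,211.5)),(w,"C",(108,330)),(w,(.1,-.08,.004),(170,293))]
q=fitz(o,s["ee_pos"],(.046,.086,.046));jarclear(q)
R=R0*Ro.from_rotvec(q[3:]);print("grip tip in tray",(R.inv().apply(s["ee_pos"]-[0,0,.014]-q[:3])*1e3).round(1))
inplane(q,w,((195,117),(211,91),(230,102),(252,82),(280,76)))
crop(w["img"],100,0,260,160,3,"w24.png",20)
E
```

```text
t [0.55  0.096 0.054] rv [ 20.8 -23.3  -3.2] slope 31.2 downhill -140.0 res [-1.5  3.4  0.   0.7  0.9 -3.8 -0.7  4.3  0.5  1.3 -0.7 -1.1]
jar clearance mm 5.2
grip tip in tray [48.8 90.4 57. ]
[-60. -37.]
[-80. -20.]
[-67.  -0.]
[-80.  21.]
[-80.  46.]
```

View pics/w24.png

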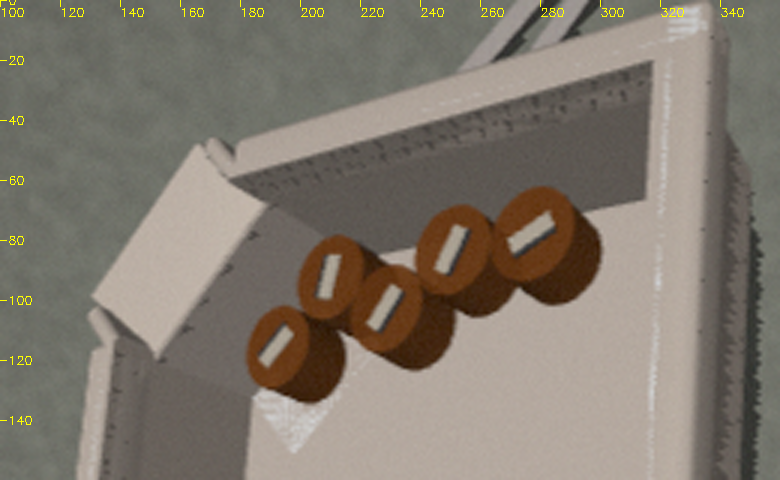

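```bash
python3 -m creep '[[0.008,-0.03,-0.028,0.006],[0.02,-0.08,-0.075,0.017],[0.032,-0.13,-0.13,0.028],[0.043,-0.178,-0.19,0.037],[0.054,-0.22,-0.25,0.045],[0.065,-0.265,-0.32,0.052],[0.076,-0.308,-0.395,0.058],[0.085,-0.345,-0.47,0.062],[0.093,-0.38,-0.55,0.066],[0.1,-0.408,-0.63,0.069],[0.105,-0.428,-0.7,0.07],[0.107,-0.437,-0.731,0.071]]' 0 20; python3 -m creep '[[0,0,0,0],[0,0,0,0],[0,0,0,0],[0.03,0.05,-0.003,0],[0.055,0.09,-0.003,0]]' 0.29 20
python3 - <<'E'
from h import *
c=camera("wrist");crop(c["img"],0,0,640,400,1,"w25.png",40)
s=sense();print(s["time"],s["ee_pos"],s["contact_force"],s["finger_gap"])
c=camera("side");crop(c["img"],240,110,160,150,5 if 0 else 4,"s25.png",20)
E
```

```text
time: 25.92
ee_pos: [0.6088, -0.0166, 0.058]
ee_rot: [1.596, 0.903, -1.594]
contact_force: [-3.9, 5.2, 36.6]
finger_gap: 0.122
time: 26.33
ee_pos: [0.6169, -0.0023, 0.0577]
ee_rot: [1.595, 0.904, -1.595]
contact_force: [-0.4, 0.2, 1.0]
finger_gap: 0.289
26.3833 [ 0.61751324 -0.00119393  0.05780037] [-1.21919004  1.90113391  0.4579167 ] 0.2899482084075137
```

View pics/w25.png

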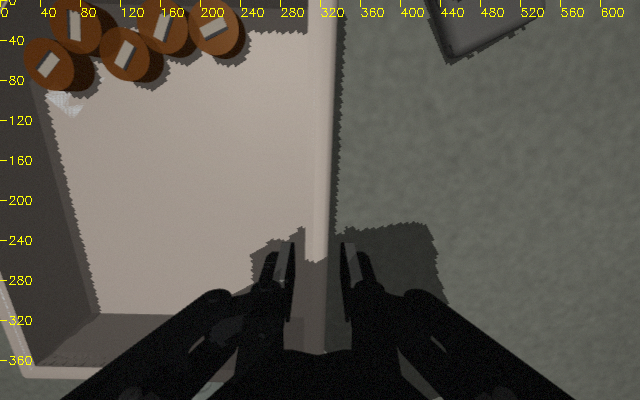

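View pics/s25.png

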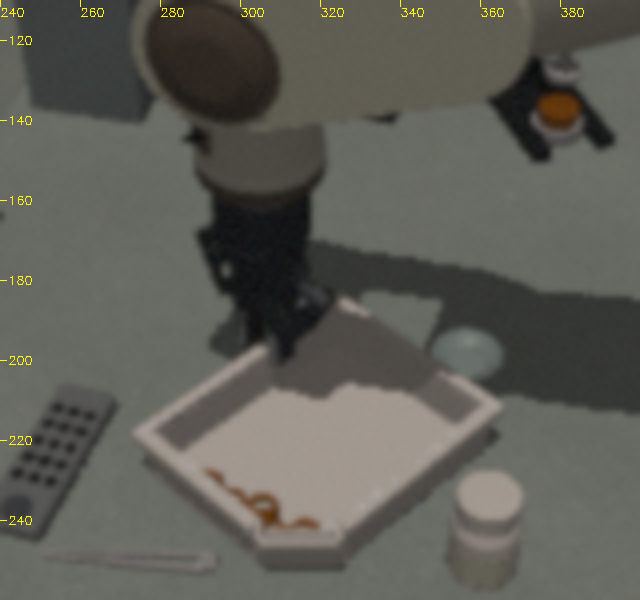

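```bash
python3 -m creep '[[0,0,0,0],[0,0,0,0],[0,0,0,0],[0,0,0,0],[0,0,0,0]]' 0 20; python3 -m creep '[[0.01,-0.006,0,0],[0.028,-0.017,0,0],[0.046,-0.029,0,0],[0.056,-0.034,0.006,0],[0.055,-0.028,0.03,0],[0.053,-0.02,0.06,-0.001],[0.05,-0.008,0.095,-0.002],[0.047,0.006,0.132,-0.003],[0.043,0.021,0.17,-0.004],[0.04,0.035,0.21,-0.005],[0.036,0.053,0.25,-0.007],[0.031,0.073,0.29,-0.01]]'; python3 -m creep '[[-0.005,0.02,0.04,-0.003],[-0.011,0.043,0.078,-0.006],[-0.017,0.066,0.115,-0.01],[-0.022,0.088,0.148,-0.014],[-0.027,0.11,0.18,-0.019],[-0.032,0.132,0.21,-0.024],[-0.038,0.156,0.238,-0.029],[-0.043,0.179,0.264,-0.033],[-0.048,0.196,0.281,-0.035],[-0.05,0.202,0.287,-0.036]]'
python3 - <<'E'
from h import *
c=camera("side");crop(c["img"],240,110,160,150,5 if 0 else 4,"s26.png",20)
c=camera("wrist");crop(c["img"],0,0,640,400,1,"w26.png",40)
s=sense();print(s["time"],s["ee_pos"],s["contact_force"],R0.inv().apply(s["torque"]),s["finger_gap"])
E
```

```text
time: 26.85
ee_pos: [0.6165, -0.0029, 0.0577]
ee_rot: [1.595, 0.904, -1.595]
contact_force: [-0.4, 1.7, -1.0]
finger_gap: 0.129
time: 27.85
ee_pos: [0.6212, 0.0084, 0.102]
ee_rot: [1.606, 0.893, -1.605]
contact_force: [0.3, 0.1, -4.5]
finger_gap: 0.13
time: 28.68
ee_pos: [0.6137, 0.0389, 0.1448]
ee_rot: [1.644, 0.855, -1.643]
contact_force: [-0.2, -0.4, -3.5]
finger_gap: 0.138
28.7833 [0.61371551 0.03857855 0.14439434] [ 0.3810917   0.01413359 -3.94227316] [ 0.25896364 -0.17059036 -0.04048382] 0.13155729414420544
```

View pics/s26.png

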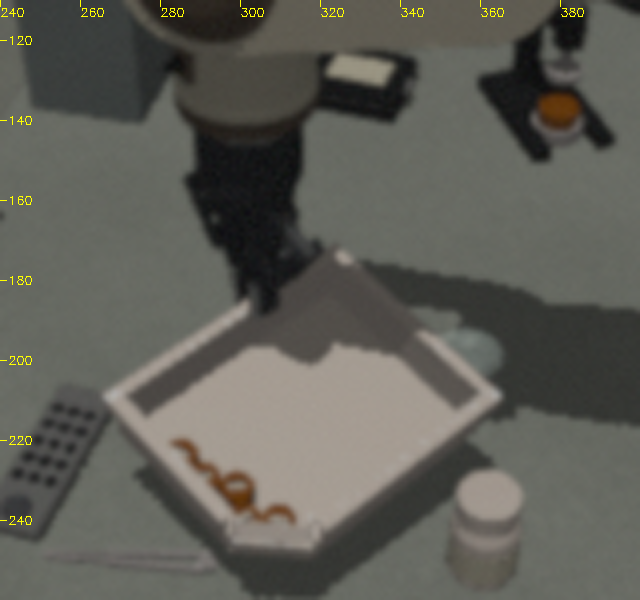

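View pics/w26.png

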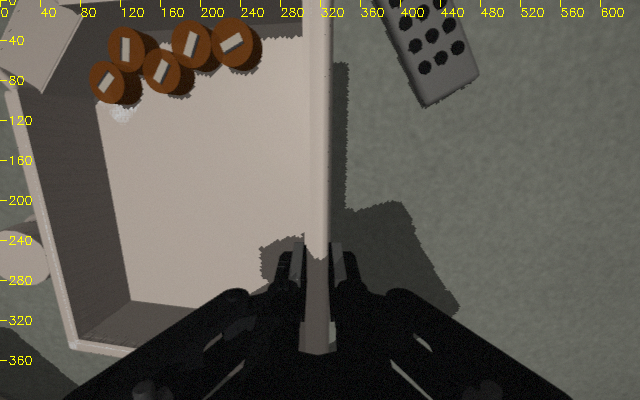

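```bash
python3 -m creep '[[0,0,0.06,0],[0,0,0,0],[0,0,0.07,0],[0,0,0.01,0],[0,0,0.08,0],[0,0,0.02,0],[0,0,0.08,0],[0,0,0.03,0],[0,0,0.03,0]]' 0 20
python3 - <<'E'
from h import *
c=camera("side");crop(c["img"],240,110,160,150,5 if 0 else 4,"s27.png",20)
c=camera("wrist");crop(c["img"],0,0,640,400,1,"w27.png",40)
s=sense();print(s["time"],s["ee_pos"],s["contact_force"],R0.inv().apply(s["torque"]),s["finger_gap"])
E
```

```text
time: 29.53
ee_pos: [0.6136, 0.0384, 0.1481]
ee_rot: [1.644, 0.855, -1.644]
contact_force: [-0.6, -0.6, -3.6]
finger_gap: 0.133
29.6333 [0.61355628 0.03846781 0.14843599] [ 0.39802859 -0.09756119 -2.47157648] [0.11497137 0.08957346 0.00665712] 0.1336945270507567
```

View pics/s27.png

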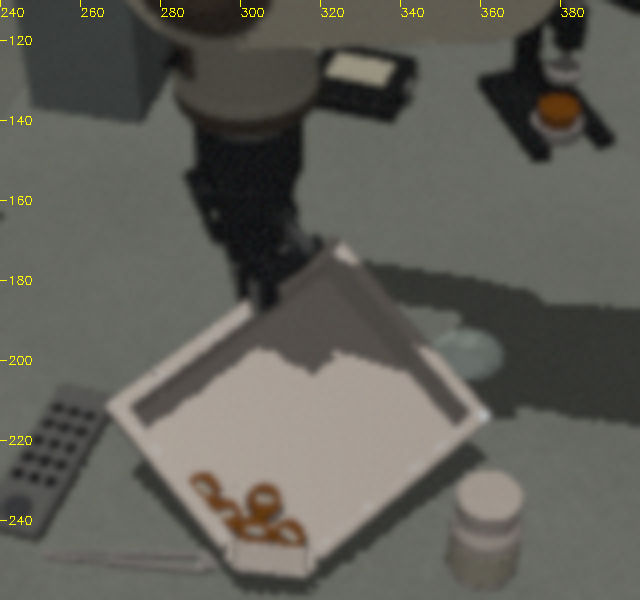

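View pics/w27.png

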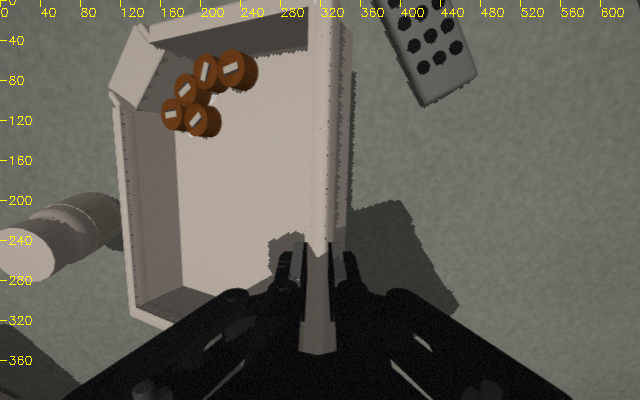

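```bash
python3 -m creep '[[0,0.005,0.06,0],[0,0.01,0.01,0],[0,0.015,0.07,0],[0,0.02,0.02,0],[0,0.02,0.08,0],[0,0.02,0.04,0],[0,0.02,0.04,0]]' 0 20
python3 - <<'E'
from h import *
c=camera("side");crop(c["img"],240,110,160,150,5 if 0 else 4,"s28.png",20)
c=camera("wrist");crop(c["img"],0,0,640,400,1,"w28.png",40)
s=sense();print(s["time"],s["ee_pos"],s["contact_force"],R0.inv().apply(s["torque"]),s["finger_gap"])
E
```

```text
time: 30.22
ee_pos: [0.6137, 0.0414, 0.1543]
ee_rot: [1.644, 0.855, -1.644]
contact_force: [0.5, -1.7, -1.3]
finger_gap: 0.129
30.3167 [0.61359903 0.04137877 0.15450876] [ 0.25827512 -1.13802295 -1.60683462] [ 0.14266543 -0.03972548  0.00243818] 0.12939827677503138
```

View pics/s28.png

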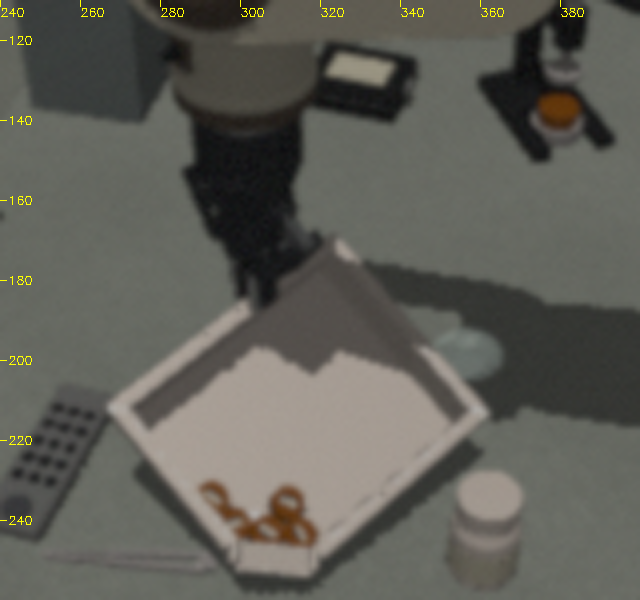

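View pics/w28.png

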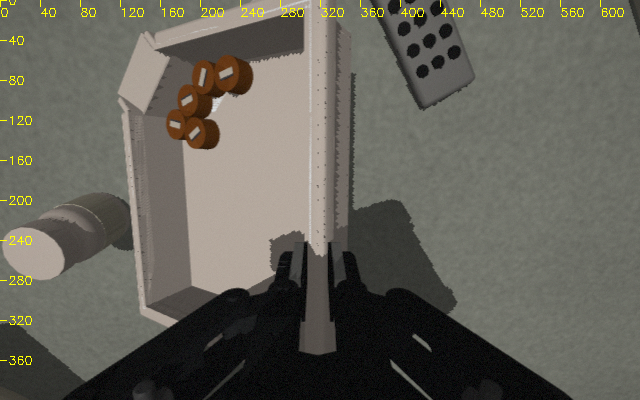

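```bash
python3 - <<'E'
from h import *
c=camera("side");w=camera("wrist");s=sense()
o=[(c,"A",(267.5,211.5)),(c,"C",(362,213)),(c,"B",(325,171)),(w,"C",(142,312)),(w,(.1,-.08,.004),(190,287))]
g=(.031,.086,.046)
q=fitz(o,s["ee_pos"],g);jarclear(q); inplane(q,w,((174,124),(196,132),(188,99),(204,76),(227,72)))
q=fit(o,s["ee_pos"]+[0,0,-.012],g);jarclear(q); inplane(q,w,((174,124),(196,132),(188,99),(204,76),(227,72)))
print(s["time"])
E
```

```text
t [0.576 0.082 0.043] rv [ 26.3 -12.   -2.4] slope 28.9 downhill -116.0 res [-1.5  2.8  1.1  0.2 -2.7 -2.1 -2.1  2.5  1.2 -2.7  4.8 -5.9 -0.2 -2.4]
jar clearance mm 34.6
[-55. -67.]
[-47. -41.]
[-75. -48.]
[-90. -28.]
[-90.  -3.]
t [0.577 0.082 0.051] rotvec tray deg [ 30.8 -12.3  -2.8] slope 33.2 downhill in tray frame -113.0 res [-1.2  0.7  1.1  0.6 -1.1 -3.9 -2.2  1.4  2.8 -2.1 -2.4 -0.1 -1.7]
{'A': [0.693, 0.155, 0.119], 'B': [0.566, -0.024, 0.161], 'C': [0.428, 0.051, 0.067], 'F1': [0.604, 0.182, 0.01], 'F2': [0.549, 0.165, -0.004]}
jar clearance mm 35.2
[-55. -71.]
[-47. -42.]
[-74. -50.]
[-89. -29.]
[-89.  -3.]
30.4167
```

```bash
python3 -m creep '[[0,0,0,0],[0,0,0,0],[0,0,0,0],[0,0,0,0],[0,0,0,0],[0,0,0,0]]'
python3 - <<'E'
from h import *
c=camera("side");a=c["img"];b=cv2.imread("pics/s28.png")
crop(a,240,110,160,150,4,"s29.png",20);d=cv2.absdiff(cv2.imread("pics/s29.png"),b).max(2);print("diff>40 px",(d>40).sum())
crop(a,200,100,220,200,3,"s29b.png",20)
w=camera("wrist");crop(w["img"],100,0,260,180,3,"w29.png",20)
crop(w["img"],0,0,640,400,1,"w29f.png",40);print((cv2.absdiff(cv2.imread("pics/w29f.png"),cv2.imread("pics/w28.png")).max(2)>40).sum())
s=sense();print(s["time"],s["contact_force"],s["finger_gap"])
t=camera("top");crop(t["img"],150,110,230,170,3,"t29.png",20)
E
```

```text
time: 30.92
ee_pos: [0.6137, 0.0415, 0.1548]
ee_rot: [1.644, 0.855, -1.644]
contact_force: [-0.3, -0.2, -1.7]
finger_gap: 0.128
diff>40 px 0
252
31.0167 [-0.56466094  0.19154701 -1.48803643] 0.1286537863877412
```

View pics/w29.png

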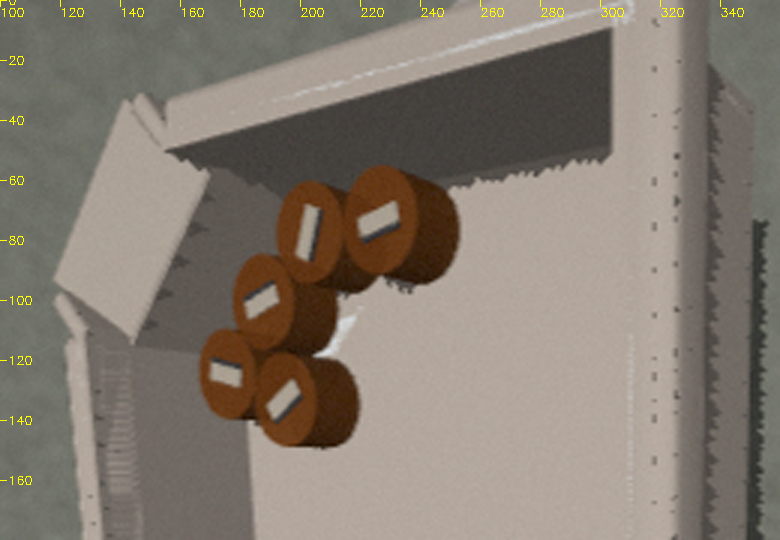

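View pics/t29.png

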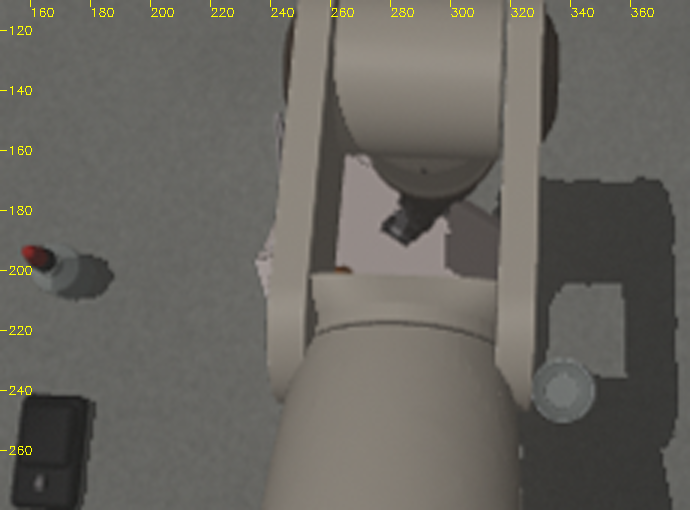

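```bash
python3 - <<'E'
from cell import *
print(job_done()); s=sense(); print(s["time"],s["contact_force"],s["finger_gap"])
E
```

```text
the job is handed in; nothing more can be done
None
the job is handed in; nothing more can be done
```

I handed the job in at about 31 s. The arm was still pinching the tray by its +y rim at 20 N, tilted about 30° towards the lip corner. All five specimens were gathered in that corner and none had spilled.

**How it went:**
- **Moving clear of the jar:** I pinched the +y rim and slid the tray about 30 mm away from the jar so it could tip safely, and about 8 mm more before the last lift.
- **First tilt:** The deep pinch stopped the tray from rolling in the pads. When I loosened it slightly, the tray dropped about 1 to 2 cm flat onto the bench. The specimens stayed inside.
- **Re-gripping:** I put the tray down and re-gripped it shallower and further along the rim several times. At about 31° the specimens were still jammed in a chain along the -x wall.
- **Final tilt:** On the last lift the tray hung clear of the bench until short up-and-down shakes rolled it over and slid the specimens into the corner.

**What the last checks showed:**
- **Specimens:** Three lie along the cut-off wall and two are just behind them. Measured distances from the lip point are about 13, 26, 33, 38 and 58 mm. The farthest sits against the -x wall.
- **Stillness:** Side pictures half a second apart were identical. The wrist pictures differed in only 252 pixels.
- **Other things:** The jar, dish, tweezers and handset look unmoved in the pictures. The tray is about 35 mm from the jar.

**What was not ideal:**
- **Slope:** Two fits put it at 29° and 33°, and its direction is about 20 to 25° off the exact diagonal, towards -y.
- **Foot of the cut:** The tray may rest mainly on the -y end of the foot rather than all of it.
- **Force:** One set-down pushed at 36.6 N through the fingers, close to the 40 N limit.
- **Grip:** It is shallow, and the rim slipped slightly in the pads while shaking. It was steady afterwards.

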